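Lock the funnel-ring holder onto the bench ball mount

TASK

Raise the red handle of the funnel-ring holder all the way back while the holder is still parked, then lift the holder off its parking block and press it gently down over the steel ball until it sits fully home, flat on the collar. Then press the red handle down until it snaps shut and let go. Feel for the seat, as the ball's post is set to an unknown height, and never bear down on the sprung mount harder than about 35 N; leave the beaker, flask and reagent jar where they are.

Things in the scene. Friction and masses are not known exactly. Their poses are not given: they have to be found in the camera images.
- coupler: Loose funnel-ring holder, about 0.53 kg: an aluminium housing 66 mm long (own x -38 to 28 mm), 54 mm wide (y -27 to 27, flat sides), 48 mm high, on a 6 mm thick foot (x -42 to 42, y -38 to 38 mm). Origin: centre of its underside, on the socket's axis; z up, x points where the shut handle's tip points.
- housing_grip (a point): Point 33 mm above the housing's underside, 10 mm in front (+x) of the socket's axis, midway between its flat sides (54 mm apart along the coupler's y): grasp here from above with the handle raised; the sides are clear from the foot's top (6 mm above the underside) up to 48 mm.
- funnel_ring (a point): Centre of the steel funnel ring (64 mm outer diameter, 8 mm thick bar) on a rod behind the housing, 92 mm behind the coupler's origin, 25 mm above its underside.
- socket (a point): On the socket's axis, 20 mm above the underside; meets the ball's centre when fully home. Socket: 35 mm square, open below, 38 mm deep. Two spring plungers in it rub on the ball: free down to 20 mm above home, then some 7 to 14 N in all (the coupler's own weight, about 5 N, is not enough) push it on, until its underside stops hard on the collar.
- handle (a joint): Red handle's angle: 0 shut (level, towards the coupler's +x), grows as the tip rises, 2.75 fully back over the ring. Stays where left; 1.1 N at the tip moves it. Below 0.17 rad a spring catch resists: 4 to 12 N down on the tip snaps it to a hard stop at 0. Below 0.25 its steel hook is in the ball's way; it hooks under the ball and shuts only if the coupler is home.
- handle_pivot (a point): The handle's hinge axis (along the coupler's y), 30 mm behind the coupler's origin and 56 mm above its underside. Fixed in the coupler; its axes are the coupler's.
- handle_grip (a point): Centre of the red round cross grip at the handle's tip, 82 mm from the pivot: 16 mm diameter, 30 mm long along the coupler's y. It can be pinched from above across its two flat ends and led along its arc; it must pivot between the fingers, so grip lightly (3 to 6 N). Or press it from above.
- dock: Fixed grey parking block 120 x 85 x 25 mm, origin below the post at z = 0, with a post 20 mm in diameter and 16 mm high that stands loosely in the parked coupler's socket, and at the back a rest 60 mm wide and 45.5 mm high under the funnel ring (x -132 to -57 mm).
- beaker: Loose glass beaker, 60 mm diameter, 75 mm high; origin at the centre of its underside. Bystander.
- flask: Loose greenish stoppered flask, 72 mm diameter, 150 mm high; origin at the centre of its underside. Bystander.
- reagent: Loose amber jar with white cap, 56 mm diameter, 100 mm high; origin at the centre of its underside. Bystander.
- mount: Fixed mount: blue base 130 x 110 x 12 mm, origin at the centre of its underside, on the ball's vertical axis. Its sprung plate carries a post with a dark steel collar (90 mm diameter, flat top), a 14 mm neck and a 32 mm steel ball centred 20 mm above the collar's top. The post is clamped at an unmeasured height: the collar's top is 40 to 95 mm above the bench.
- indicator (a joint): Green seat-indicator pin in the coupler's roof (6 mm diameter, beside the handle at y = 9.5 mm): 0 with the socket empty (about flush with the roof); the ball lifts it over the last 6 mm, to about 0.006 m when the coupler is fully home. Light spring. Below 0.004 the coupler is not home.
- plate (a joint): How far the mount's blue sprung plate (100 x 90 mm) with post and ball is pressed down, m: 0 unloaded, 8 N per mm, stops hard at 0.007. Over 0.005 (40 N) is an overload.
Not all that is in view belongs to the job. Of the things that look like the mount, take the one that is farthest to the robot's left at the start.

How it is judged:
By the outcome, as a careful person would: the job done as asked, in the order asked, and still so for the second after the job is handed in, with the robot touching nothing.
It also fails if it takes over 72 s, if anything falls off the work surface, if the arm or the gripper's body presses on something with over 40 N, if the wrist force passes 120 N, or if a joint passes its speed limit or range.

ROBOT

A 7-joint arm with a two-finger parallel gripper is mounted at the origin on the work surface. World frame = base frame: x ahead of the robot, y to its left, z up, the work surface at z = 0. Lengths are in mm, angles in rad, forces in N, time in s.
With the tool pointing down it reaches from about 400 to 875 mm from the base axis. Payload 4.4 kg.
Tool frame: the origin (TCP) lies at the centre of the arm's flange, where the gripper is bolted on; the fingertips stand 173 mm ahead of it and the grasp point (between the pads) lies 155 mm ahead of it; z points along the fingers, y is the direction in which the jaws open and shut (so a half turn about z gives the same grasp; the last joint's range is limited). The gripper opens to 85 mm and grips with 20 to 120 N. Pads are 22 mm wide; open, the fingers measure 114 mm over their backs; the gripper's body (76 mm by 85 mm) begins 54 mm behind the grasp point. The pads swing forward as they close: fully open they stand 13 mm farther back than shut.
Start: joints at [-1.38, 0.628, 0.038, 1.517, -0.027, 0.996, -0.02], TCP at [165.072, 628.702, 404.713] pointing down, gripper open.
Joint ranges: [-3.06, 3.06], [-0.37, 2.12], [-1.25, 1.32], [0.18, 2.47], [-1.1, 4.24], [0.23, 1.98], [-2.94, 2.94]. Speed limits (rad/s): [2.57, 2.57, 3.14, 3.14, 3.14, 3.14, 3.14].

INTERFACE

Orientations are given as [roll, pitch, yaw] about the fixed x, y, z axes, in that order (R = Rz(yaw) Ry(pitch) Rx(roll)).
In Python, from cell import * gives the robot as it stands. The module is installed in compiled form; this text tells all that it offers.
- The arm moves only by the shell command python3 -m jog 'ROWS'. ROWS is JSON, one flat list of numbers, 5 for each row, row after row: the shift along the tool's x, y, z in mm, then the turn about the tool's z in degrees, then the finger opening in mm, from 0 to 85.4. A call has 1 to 20 rows; each row is the pose to reach, as a shift and turn from the pose commanded when the call began, along the tool's axes at that moment; what a row does not reach only later rows make up. A row lasts 1/12 s, in which the tool goes at most 41.7 mm and 7.16 degrees, less where a joint would pass 70% of its speed; a pose out of reach is approached as far as the arm can. A call with a gripper value outside its range is refused whole. The fingers move at their own pace and stop on an object; the grip force is fixed at half the most. Time passes only in rows, so rows that repeat a pose let the fingers close. It gives the time, the measured TCP pose, the force and the opening at its end, in the units of the state.
- read_state(): the state, without advancing time (a new reading comes with each control period).
- get_image(name): name is "scene" or "top"; returns (picture, depth): 480x640x3 uint8, blue, green, red; 480x640 float32, mm along the optical axis (not along the pixel's ray), 0 where there is no reading.
- camera_params(name): a dict with "K" (3x3 intrinsics, pixels), "T" (4x4, takes a point from camera to world coordinates). Camera axes: x right, y up, looking along -z (the intrinsics and any distortion apply to the point x, -y, -z); pixel columns grow to the right and rows downward; lengths in mm; the calibration is good to about 2 mm. A picture is of the moment at which its call begins. camera_params takes no time and is no camera call.
- finish_job(): hands the job in, once; it reports no verdict.
The state is a dict: "clock": time; "qpos": joint angles; "qd": joint speeds; "tau": joint torques, N m; "eef_pos": TCP position; "tool_rot": TCP orientation; "force": force on the tool from outside, world axes, zero at the start; "torque": the same for the moment, N m; "width": finger opening in mm.
Only numpy, scipy, OpenCV 4.12 (cv2) and the standard library are available. Lean on these libraries where they do the work, as an engineer would, in place of code of your own. Each camera call takes 0.05 s, during which the arm holds its last target.

## Working session

There is one attempt and no reset: what is moved stays moved. The work goes in short steps, Python scripts to look and compute and a shell command to move; the robot and the scene stay as the last step left them, time stands still between calls to the robot, and variables do not carry over. Pictures are saved under pics/ and viewed, and the job is handed in when it is done.

```bash
mkdir -p pics; ls
python3 - <<'E'
from cell import *
import cv2,numpy as np
s=read_state();print(s)
for n in("scene","top"):
    im,d=get_image(n);cv2.imwrite(f"pics/{n}0.png",im);np.savez(f"pics/{n}0.npz",im=im,d=d);p=camera_params(n);print(n,p)
E
```

```text
pics
{'clock': 0.0, 'qpos': array([-1.37980716,  0.6293159 ,  0.03841253,  1.51840138, -0.02698621,
        0.99626777, -0.02002437]), 'qd': array([ 0.00220472, -0.00051523, -0.00102466,  0.00017018, -0.00070874,
       -0.00041026, -0.00109181]), 'tau': array([-1.16299310e-03, -5.63385558e+01,  1.22559540e+00, -1.93431705e+01,
        1.09580549e-02,  1.06716086e-02,  1.16001169e-05]), 'eef_pos': array([164.96375852, 628.40290879, 403.79714681]), 'tool_rot': array([-3.13971748e+00,  1.80338268e-05,  2.88480968e+00]), 'force': array([ 0.07466334, -0.41160962, -0.46486567]), 'torque': array([-0.02895502, -0.02554113,  0.01255024]), 'width': 85.4666179647887}
scene {'K': array([[590.27161973,   0.        , 326.67736144],
       [  0.        , 590.27161973, 236.62252116],
       [  0.        ,   0.        ,   1.        ]]), 'T': array([[ 6.89191450e-01, -5.96166953e-01,  4.11825339e-01,
         1.07986154e+03],
       [ 7.24547091e-01,  5.72383516e-01, -3.83938307e-01,
        -6.73198102e+02],
       [-6.83070441e-03,  5.62993850e-01,  8.26432857e-01,
         1.26721292e+03],
       [ 0.00000000e+00,  0.00000000e+00,  0.00000000e+00,
         1.00000000e+00]])}
top {'K': array([[580.46416221,   0.        , 309.61618038],
       [  0.        , 580.46416221, 229.31624956],
       [  0.        ,   0.        ,   1.        ]]), 'T': array([[ 1.83332736e-02,  9.85016069e-01, -1.71485380e-01,
         2.70307032e+02],
       [-9.99830844e-01,  1.78085698e-02, -4.59773882e-03,
        -1.39675003e+02],
       [-1.47493727e-03,  1.71540664e-01,  9.85175936e-01,
         1.41403870e+03],
       [ 0.00000000e+00,  0.00000000e+00,  0.00000000e+00,
         1.00000000e+00]])}
```

View pics/scene0.png

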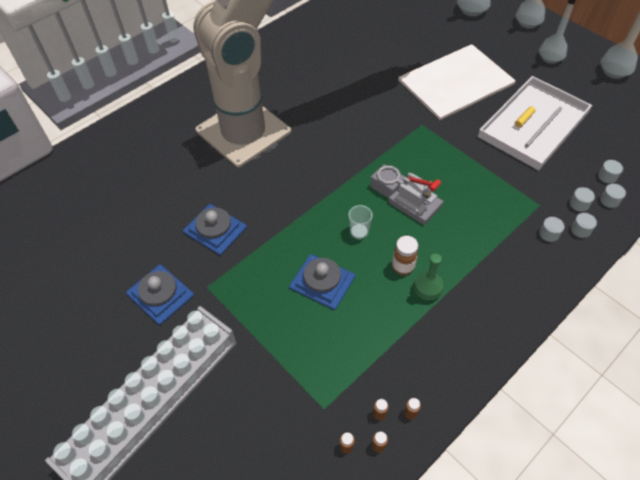

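View pics/top0.png

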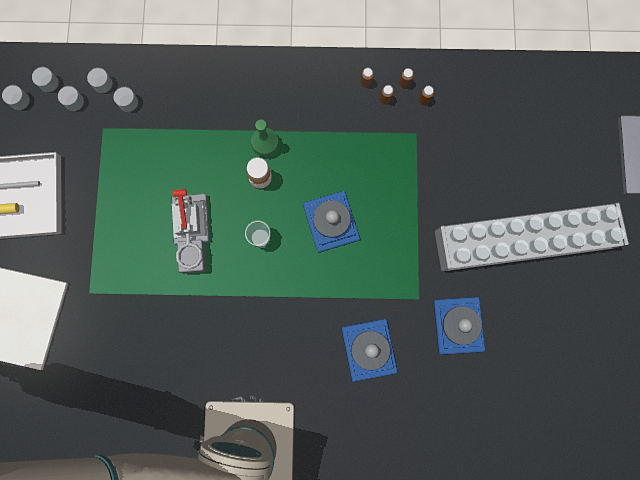

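```bash
cat > h.py <<'E'
import cv2,numpy as np
from cell import *
def cloud(n,d):
    p=camera_params(n);K,T=p["K"],p["T"]
    v,u=np.mgrid[0:480,0:640]
    P=np.stack([(u-K[0,2])/K[0,0]*d,-(v-K[1,2])/K[1,1]*d,-d],-1)
    return P@T[:3,:3].T+T[:3,3]
def ray(n,u,v,z):
    p=camera_params(n);K,T=p["K"],p["T"]
    r=T[:3,:3]@np.array([(u-K[0,2])/K[0,0],-(v-K[1,2])/K[1,1],-1.]);o=T[:3,3]
    return o+r*(z-o[2])/r[2]
def proj(n,P):
    p=camera_params(n);K,T=p["K"],p["T"]
    c=(np.asarray(P,float)-T[:3,3])@T[:3,:3]
    return np.stack([K[0,2]+K[0,0]*c[...,0]/-c[...,2],K[1,2]-K[1,1]*c[...,1]/-c[...,2]],-1)
def crop(im,u0,v0,u1,v1,f,name):
    cv2.imwrite(name,cv2.resize(im[v0:v1,u0:u1],None,fx=f,fy=f,interpolation=cv2.INTER_CUBIC))
def snap(n,tag):
    im,d=get_image(n);np.savez(f"pics/{n}{tag}.npz",im=im,d=d);return im,d
E
python3 - <<'E'
from h import *
a=np.load("pics/top0.npz");b=np.load("pics/scene0.npz")
crop(a['im'],150,170,370,290,3.6,"pics/c1.png")
crop(b['im'],280,150,480,300,4,"pics/c2.png")
C=cloud("top",a['d'])
for u,v in[(332,217),(371,350),(464,325),(258,235),(258,168),(265,125),(190,256),(180,192),(150,150)]:print(u,v,C[v,u].round(0))
C2=cloud("scene",b['d'])
for n,A,c in(("top",a,C),("scene",b,C2)):
    hsv=cv2.cvtColor(A['im'],cv2.COLOR_BGR2HSV)
    m=((hsv[...,0]<8)|(hsv[...,0]>172))&(hsv[...,1]>150)&(hsv[...,2]>90)
    N,l,st,ce=cv2.connectedComponentsWithStats(m.astype(np.uint8))
    for i in range(1,N):
        if st[i,4]>15: q=c[l==i];print(n,'red',st[i],ce[i].round(1),np.percentile(q,[5,50,95],axis=0).round(0).tolist())
E
```

```text
332 217 [ 533. -185.   78.]
371 350 [ 229. -277.   73.]
464 325 [ 289. -489.   73.]
258 235 [499.  -7.   6.]
258 168 [643. -10.  98.]
265 125 [730. -28. 150.]
190 256 [439. 149.  48.]
180 192 [578. 166. 116.]
150 150 [713. 275.  -1.]
top red [173 189  14  39 206] [180.9 204.1] [[506.0, 155.0, 88.0], [558.0, 163.0, 108.0], [582.0, 178.0, 121.0]]
scene red [410 177  30  14 137] [427.9 182.9] [[518.0, 152.0, 92.0], [571.0, 161.0, 111.0], [585.0, 177.0, 122.0]]
```

View pics/c1.png

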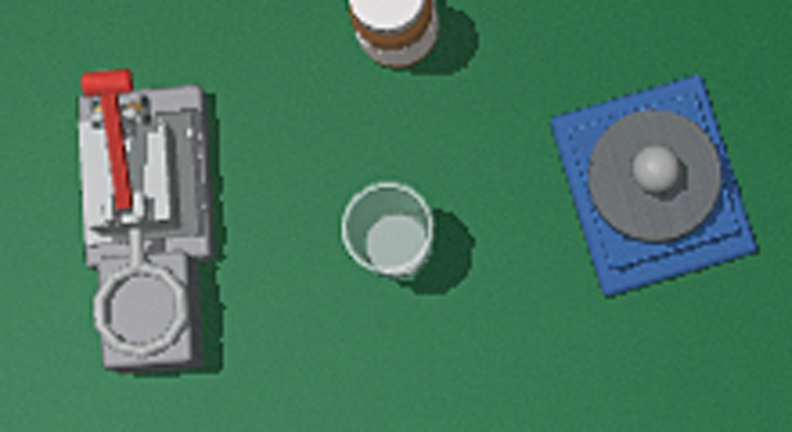

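View pics/c2.png

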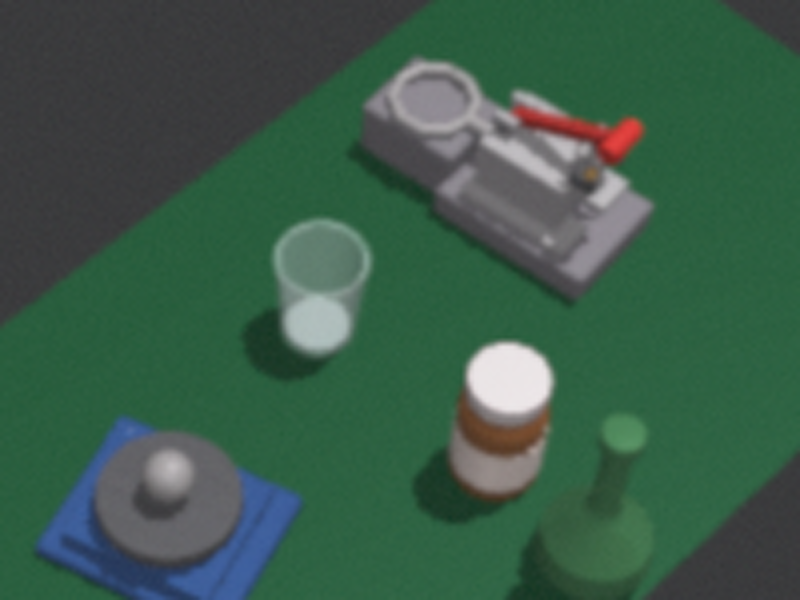

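Run:
```python
from h import *
A=np.load("pics/top0.npz");c=cloud("top",A['d']);B=np.load("pics/scene0.npz");c2=cloud("scene",B['d'])
print(c[186:276:2,168:214:2,2].round(0).astype(int).__str__() if 0 else '')
np.set_printoptions(linewidth=250)
for v in range(186,278,2):print(v,c[v,168:214:2,2].round(0).astype(int))
# ring
for n,cc in(("top",c),("scene",c2)):
  m=(cc[...,2]>50)&(cc[...,2]<60)&(abs(cc[...,0]-439)<45)&(abs(cc[...,1]-150)<45)
  q=cc[m];print(n,len(q),q.mean(0),q.min(0),q.max(0))
  # ring outline fit circle
  A_=np.c_[q[:,:2],np.ones(len(q))];s=np.linalg.lstsq(A_,(q[:,:2]**2).sum(1),rcond=None)[0];print(s[:2]/2)
```

```text
186 [-4 -1 -2  2 -6 -5  1  7  3  5 -4 -7 -1  6  0 -3  0 -1 -3  0 -2  1  2]
188 [ 1  5 -2  3 -1  3  0 -1  3 -3 -2 -3 -6  1  2  1  2  0  3  8 -6  2 -2]
190 [ -3   0   4 116 119 118 118 115 120   7  -4   2   0  -6  -1   2  -4  -5   3  -2   4   1  -5]
192 [  3  -3   1 120 119 121 116 122 120 109  -4  -5   1   1   4   2   0   4   4   1   5   2   0]
194 [  1   1  -7 117 121 120 118 117 121 106  10  -1  -2   8   4  19  24  25  24  -6   2   6  -1]
196 [ -3  -2   2 115 112 116 113 110  25  23  25  79  26  27  24  22  25  24  25  16   2   3  -1]
198 [  1   6  22  25  87 111 110 112  26  23  81  83  19  23  27  23  20  22  19  13  -1   0   2]
200 [  2   0  27  20  85 106 110 110 101  99  84  82  25  28  28  24  23  23  24  20  -1   3  -2]
202 [ -2   0  24  27  98 100 109 110 103  96  25  86  28  34  30  28  26  30  24  20  -2  -2   4]
204 [  2  -3  32  30  80  30 106 109  56  58  67  74  66  76  29  30  29  31  23  24  -5   1   1]
206 [ -3   3  33  71  70  77 104 107  28  54  73  67  76  72  59  28  32  26  22  22   8  -2   0]
208 [ -1   2  30  74  69  74 108 102  27  20  72  70  70  74  60  35
[... 2452 characters left out ...]
 42 44 45 42 47 41 32 -1  2  3  2]
270 [ 5 -5 -2  2  6 45 46 51 39 44 46 43 41 48 41 39 38 36 30  2  0 -2  2]
272 [-1 -5  6  1  5  2 39 44 31 30 31 32 24 22 15 15  7  9 -8  5 -4  4  4]
274 [ 4  4  0  1  2 -3 -2 -4 -8 -2  0 -1  1  5  4 -3  1 -4  3 -2  4  0  1]
276 [   3   -1    0   -5    2    2    5    5    3   -3 1414   -2   -4   -2    0   -1    1   -1    2    0   -3   -1    1]
top 233 [442.62404157 152.33741192  53.6706219 ] [402.60131197 121.13266314  50.05672496] [483.76735646 181.27870846  59.95042573]
[441.77431113 151.69429478]
scene 158 [447.09305937 148.88433352  53.5832297 ] [411.67830211 118.93403825  50.03996112] [483.56777802 181.74356118  59.23837337]
[444.61608271 149.68891407]
```

Run:
```python
from h import *
np.set_printoptions(suppress=True,precision=1)
A=np.load("pics/top0.npz");B=np.load("pics/scene0.npz")
def red(im):
    hsv=cv2.cvtColor(im,cv2.COLOR_BGR2HSV)
    return ((hsv[...,0]<8)|(hsv[...,0]>172))&(hsv[...,1]>140)&(hsv[...,2]>80)
# handle plan view: grip (thick), stem
m=red(A['im']);v,u=np.nonzero(m&(np.indices(m.shape)[1]<260)&(np.indices(m.shape)[0]>185))
for r in range(188,230):
    k=v==r
    if k.any():print(r,u[k].min(),u[k].max(),end='; ')
print()
m=red(B['im']);v,u=np.nonzero(m)
for c in range(408,442):
    k=(u==c)&(v<200)&(v>170)
    if k.any():print(c,v[k].min(),v[k].max(),end='; ')
print()
# housing top
for n,a in(("top",A),("scene",B)):
    c=cloud(n,cv2.medianBlur(a['d'],3))
    for nm,lo,hi,box in(("house",67,80,(480,575,100,200)),("foot/dock",20,36,(470,600,80,220)),("rest",38,58,(395,480,100,200)),("ring",51,60,(395,490,100,200))):
        x0,x1,y0,y1=box
        q=c[(c[...,2]>lo)&(c[...,2]<hi)&(c[...,0]>x0)&(c[...,0]<x1)&(c[...,1]>y0)&(c[...,1]<y1)]
        print(n,nm,len(q),cv2.minAreaRect(q[:,:2].astype(np.float32)),q.mean(0))
    # bottom of everything
```

```text
189 185 185; 190 175 185; 191 173 185; 192 173 186; 193 173 186; 194 173 186; 195 173 185; 196 175 181; 197 178 181; 198 178 182; 199 178 182; 200 179 182; 201 179 182; 202 179 182; 203 179 182; 204 179 183; 205 179 183; 206 180 183; 207 180 183; 208 180 183; 209 180 183; 210 180 183; 211 180 183; 212 181 183; 213 181 184; 214 181 184; 215 181 184; 216 181 184; 217 181 185; 218 181 184; 219 182 185; 220 182 185; 221 182 185; 222 182 185; 223 182 185; 224 182 186; 225 182 185; 226 182 185; 227 182 185; 
409 177 178; 410 177 178; 411 177 180; 412 178 180; 413 178 181; 414 179 181; 415 179 181; 416 179 181; 417 179 181; 418 180 182; 419 180 182; 420 180 182; 421 180 182; 422 180 183; 423 180 183; 424 180 183; 425 180 183; 426 181 183; 427 181 184; 428 181 184; 429 182 186; 430 182 188; 431 182 189; 432 182 190; 433 182 190; 434 181 189; 435 181 188; 436 180 187; 437 180 186; 438 180 185; 439 181 184; 
top house 462 ((533.1175537109375, 163.2612762451172), (81.54044342041016, 54.69205093383789), 7.589282512664795) [527.4 160.4  72.5]
top foot/dock 679 ((532.1588745117188, 159.56986999511
[... 197 characters left out ...]
 [440.  150.4  47.1]
top ring 218 ((451.5169982910156, 152.2766571044922), (79.25189971923828, 59.2462272644043), 2.472945213317871) [445.8 153.7  53. ]
scene house 297 ((532.0027465820312, 161.1271209716797), (84.0987777709961, 59.1912956237793), 2.9641268253326416) [531.6 150.2  73. ]
scene foot/dock 690 ((530.93798828125, 158.37440490722656), (130.2342529296875, 86.56488800048828), 7.815347671508789) [551.1 145.9  27. ]
scene rest 517 ((441.4494323730469, 150.07485961914062), (76.30931091308594, 63.24859619140625), 3.889209270477295) [443.6 146.2  47.2]
scene ring 133 ((443.63446044921875, 152.15943908691406), (65.6261978149414, 59.093482971191406), 44.673988342285156) [446.4 149.9  53.1]
```

Run:
```python
from h import *
a=np.load("pics/top0.npz")
crop(a['im'],160,180,220,280,6,"pics/c3.png")
crop(np.load("pics/scene0.npz")['im'],360,160,450,225,8,"pics/c4.png")
```

```text
(no output)
```

View pics/c3.png

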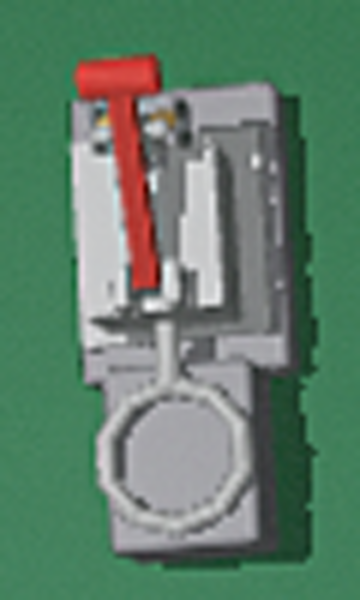

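View pics/c4.png

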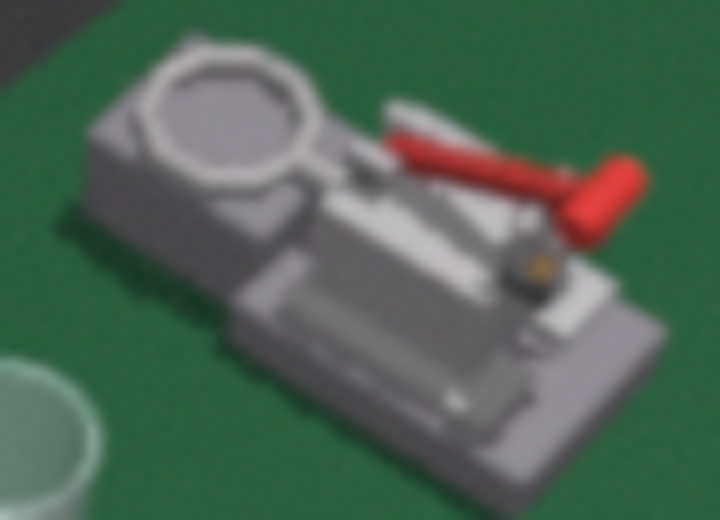

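```bash
cat >> h.py <<'E'
def tri(p1,p2,n1="top",n2="scene"):
    L=[]
    for n,(u,v) in((n1,p1),(n2,p2)):
        a=ray(n,u,v,0);b=ray(n,u,v,300);L.append((a,(b-a)/np.linalg.norm(b-a)))
    M=np.zeros((3,3));r=np.zeros(3)
    for o,d in L:
        Q=np.eye(3)-np.outer(d,d);M+=Q;r+=Q@o
    X=np.linalg.solve(M,r);return X,[np.linalg.norm((np.eye(3)-np.outer(d,d))@(X-o)) for o,d in L]
E
python3 - <<'E'
from h import *
np.set_printoptions(suppress=True,precision=1)
print(tri((179.6,192.8),(434.3,185)))
for z in (110,113,116):print(z,ray("top",179.6,192.8,z),ray("scene",434.3,185,z))
print("grip ends",ray("top",173,193.5,113),ray("top",186.3,192,113))
# ring centre
for n,f in(("top",(160+174/6,180+455/6)),("scene",(360+232/8,160+116/8))):print(n,ray(n,*f,50))
print("stem",ray("top",183.5,226.5,88),ray("top",180.7,201,105))
# mount: ball, collar
a=np.load("pics/top0.npz");im=a['im'];c=cloud("top",a['d'])
q=c[185:250,300:362].reshape(-1,3);h,e=np.histogram(q[:,2],bins=np.arange(-5,110,3));print([(int(x),int(y)) for x,y in zip(e,h)])
b=np.load("pics/scene0.npz");c2=cloud("scene",b['d'])
q=c2[250:310,288:358].reshape(-1,3);h,e=np.histogram(q[:,2],bins=np.arange(-5,110,3));print([(int(x),int(y)) for x,y in zip(e,h)])
crop(im,300,185,365,255,9,"pics/m1.png");crop(b['im'],285,250,360,310,8,"pics/m2.png")
E
```

```text
(array([577.2, 167.7, 110.8]), [np.float64(0.10038041262211758), np.float64(0.10038041262217047)])
110 [577.3 167.8 110. ] [576.9 168.4 110. ]
113 [576.6 167.1 113. ] [578.2 166.2 113. ]
116 [575.9 166.4 116. ] [579.6 164.  116. ]
grip ends [574.7 182.2 113. ] [578.8 151.8 113. ]
top [438.9 151.   50. ]
scene [443.  152.1  50. ]
stem [502.5 159.4  88. ] [559.2 165.3 105. ]
[(-5, 332), (-2, 614), (1, 506), (4, 245), (7, 251), (10, 258), (13, 184), (16, 47), (19, 58), (22, 163), (25, 129), (28, 50), (31, 10), (34, 11), (37, 82), (40, 293), (43, 382), (46, 137), (49, 26), (52, 2), (55, 1), (58, 1), (61, 4), (64, 8), (67, 17), (70, 29), (73, 39), (76, 29), (79, 11), (82, 5), (85, 0), (88, 0), (91, 0), (94, 0), (97, 0), (100, 0), (103, 0), (106, 0)]
[(-5, 280), (-2, 786), (1, 708), (4, 264), (7, 211), (10, 302), (13, 167), (16, 32), (19, 52), (22, 144), (25, 136), (28, 43), (31, 21), (34, 25), (37, 62), (40, 240), (43, 334), (46, 168), (49, 20), (52, 4), (55, 1), (58, 2), (61, 5), (64, 13), (67, 17), (70, 22), (73, 35), (76, 28), (79, 16), (82, 2), (85, 0), (88, 0), (91, 0), (94, 0), (97, 0), (100, 0), (103, 0), (106, 0)]
```

View pics/m1.png

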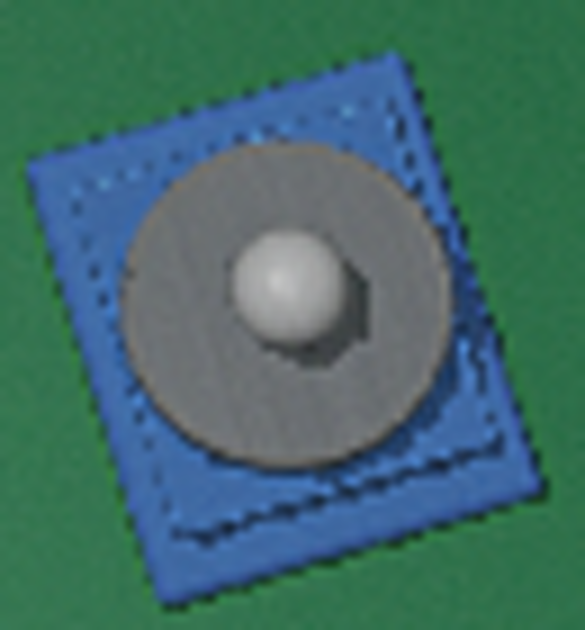

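View pics/m2.png

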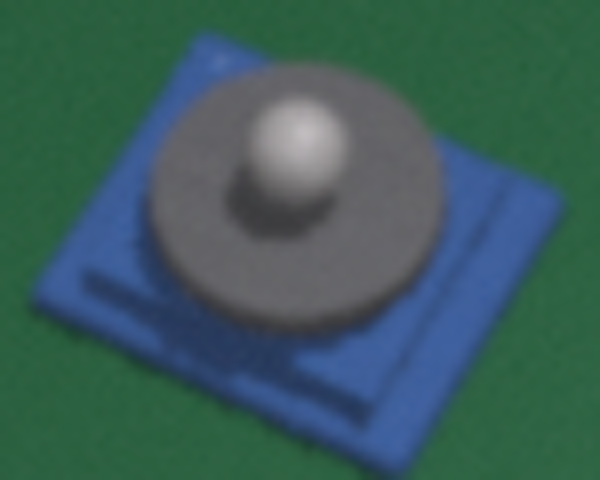

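```bash
cat >> h.py <<'E'
from scipy.spatial.transform import Rotation as Ro
CO=np.array([532.,162.2,25.]);CY=0.115
def cp(x,y=0,z=0,o=CO,yaw=CY):
    return o+np.array([x*np.cos(yaw)-y*np.sin(yaw),x*np.sin(yaw)+y*np.cos(yaw),z])
def go(g,yaw=None):
    "row from present pose so grasp point (155 ahead) is at g with tool y along coupler yaw"
    s=read_state();R=Ro.from_euler('xyz',s['tool_rot']).as_matrix()
    gp=s['eef_pos']+R[:,2]*155
    d=R.T@(np.asarray(g)-gp);t=0
    if yaw is not None:
        Y=np.array([-np.sin(yaw),np.cos(yaw),0]);l=R.T@Y
        t=np.degrees(np.arctan2(-l[0],l[1]));t=(t+90)%180-90
    return d.round(1),round(t,1)
def st():
    s=read_state();R=Ro.from_euler('xyz',s['tool_rot']).as_matrix()
    print('t',round(s['clock'],2),'gp',(s['eef_pos']+R[:,2]*155).round(1),'F',s['force'].round(1),'M',s['torque'].round(2),'w',round(s['width'],1),'rot',s['tool_rot'].round(3))
E
python3 - <<'E'
from h import *
st()
P=cp(-30,0,56);g=P+82*np.array([np.cos(.372)*np.cos(CY),np.cos(.372)*np.sin(CY),np.sin(.372)])
print(g,go([g[0],g[1],165],CY),proj("top",cp(10,0,48)),proj("top",cp(-92,0,29)))
# mount ball & collar centre
for n,box in(("top",(300,185,365,255)),("scene",(285,250,360,310))):
    a=np.load(f"pics/{n}0.npz")['im'];u0,v0,u1,v1=box;k=a[v0:v1,u0:u1]
    hsv=cv2.cvtColor(k,cv2.COLOR_BGR2HSV);m=((hsv[...,1]<60)).astype(np.uint8)
    cs,_=cv2.findContours(m,cv2.RETR_EXTERNAL,cv2.CHAIN_APPROX_NONE);c=max(cs,key=cv2.contourArea);e=cv2.fitEllipse(c);e=(e[0][0]+u0,e[0][1]+v0),e[1]
    mb=((hsv[...,1]<60)&(hsv[...,2]>135)).astype(np.uint8);cs,_=cv2.findContours(mb,cv2.RETR_EXTERNAL,cv2.CHAIN_APPROX_NONE);c=max(cs,key=cv2.contourArea);eb=cv2.fitEllipse(c)
    bb=(eb[0][0]+u0,eb[0][1]+v0);print(n,"collar",e,"ball",bb,eb[1],cv2.boundingRect(c));print(ray(n,*e[0],42),ray(n,*bb,63.5))
E
```

```text
t 0.1 gp [164.9 628.2 248.9] F [-0.4  0.3 -0.3] M [-0.02 -0.02 -0.03] w 85.3 rot [-3.14   0.     2.885]
[578.08495945 167.52325775 110.8053077 ] (array([-516.6, -340.5,   84.5]), np.float64(-21.3)) [184.11684159 211.12365581] [188.41652988 254.88487632]
top collar ((331.44189453125, 218.3875503540039), (35.489009857177734, 35.859169006347656)) ball (331.1537322998047, 215.87229919433594) (10.18541431427002, 10.617903709411621) (26, 26, 11, 11)
[ 536.77845713 -185.30856769   42.        ] [ 538.6637133  -183.83819221   63.5       ]
scene collar ((321.7142868041992, 274.3825283050537), (32.84828186035156, 35.74715042114258)) ball (322.22522354125977, 267.0704574584961) (8.366264343261719, 9.607251167297363) (32, 13, 11, 9)
[ 540.72352376 -188.40602942   42.        ] [ 536.3170258  -182.17340557   63.5       ]
```

Candidates in the top view are the mounts at (332,217) y≈-185, (371,350) y≈-277 and (464,325) y≈-489. I choose (332,217), the farthest left; the close crop shows collar and ball on a blue base. There is only one red-handled holder, at (185,225), with its handle grip at (180,193). The handle is raised about 0.37 rad. I go above the handle grip first.

```bash
python3 -m jog '[-40,-26,0,-2,60, -80,-52,0,-4,60, -120,-79,0,-6,60, -160,-105,10,-8,60, -200,-131,20,-10,60, -240,-158,30,-12,60, -280,-184,40,-14,60, -320,-210,50,-16,60, -360,-237,50,-18,60, -400,-263,50,-20,60, -440,-290,50,-21.3,60, -480,-316,50,-21.3,60, -516.6,-340.5,55,-21.3,60, -516.6,-340.5,55,-21.3,60, -516.6,-340.5,55,-21.3,60, -516.6,-340.5,55,-21.3,60]'
python3 - <<'E'
from h import *
st()
for n in("top","scene"):
    im,d=snap(n,"1");crop(im,*((140,150,260,290) if n=="top" else (350,100,480,240)),4,f"pics/{n}1c.png")
E
```

```text
clock: 1.43
eef_pos: [583.3, 158.6, 348.9]
tool_rot: [-3.135, 0.003, -3.039]
force: [0.7, -1.6, -0.8]
width: 60.0
t 1.43 gp [583.9 157.6 193.9] F [ 0.7 -1.6 -0.8] M [-0.12  0.02  0.02] w 60.0 rot [-3.135e+00  3.000e-03 -3.039e+00]
```

View pics/top1c.png

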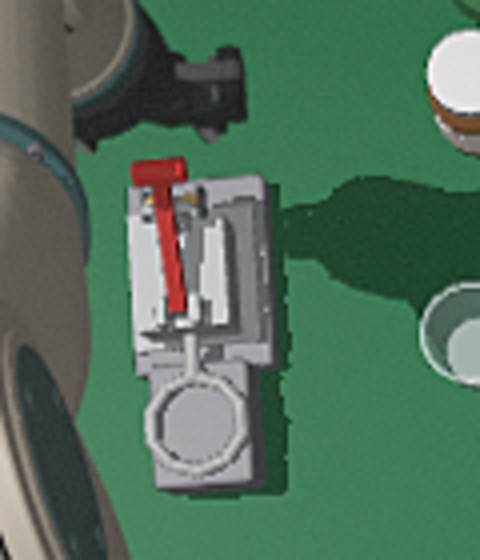

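View pics/scene1c.png

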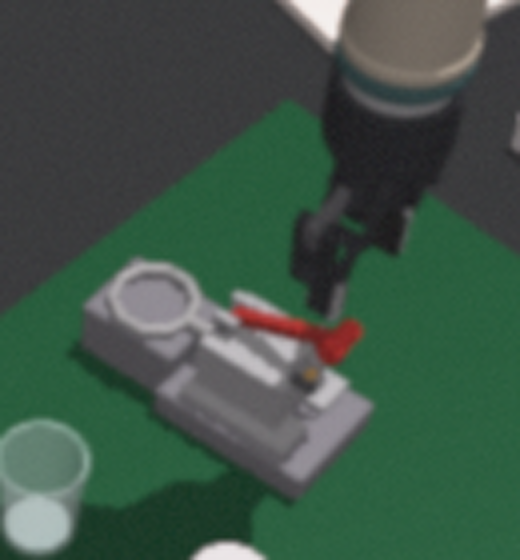

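```bash
python3 -m jog '[0,0,0,0,60,0,0,0,0,60]'
python3 - <<'E'
from h import *
st();print(go([577.5,167.6,108],CY))
E
```

```text
clock: 1.7
eef_pos: [577.3, 169.7, 349.5]
tool_rot: [3.141, -0.001, -3.024]
force: [0.7, 0.7, -0.3]
width: 60.0
t 1.7 gp [577.1 169.9 194.5] F [ 0.7  0.7 -0.3] M [-0.01 -0.03  0.  ] w 60.0 rot [ 3.141e+00 -1.000e-03 -3.024e+00]
(array([-0.2, -2.4, 86.5]), np.float64(0.1))
```

```bash
python3 -m jog '[0,-1,30,0,55,0,-2.4,60,0,50,0,-2.4,85,0,45,0,-2.4,86,0,45,0,-2.4,86,0,45,0,-2.4,86,0,40,0,-2.4,86,0,36,0,-2.4,86,0,36]'
python3 - <<'E'
from h import *
st();print(go([577.5,167.6,108],CY))
for n in("top","scene"):
    im,d=snap(n,"2");crop(im,*((140,150,260,290) if n=="top" else (370,130,470,230)),5,f"pics/{n}2c.png")
E
```

```text
clock: 2.37
eef_pos: [579.1, 166.3, 265.5]
tool_rot: [3.141, 0.003, -3.026]
force: [-0.3, 0.7, 0.5]
width: 36.3
t 2.37 gp [579.5 166.4 110.5] F [-0.3  0.7  0.5] M [-0.02  0.01 -0.03] w 36.3 rot [ 3.141e+00  3.000e-03 -3.026e+00]
(array([1.9, 1.4, 2.5]), np.float64(0.0))
```

View pics/scene2c.png

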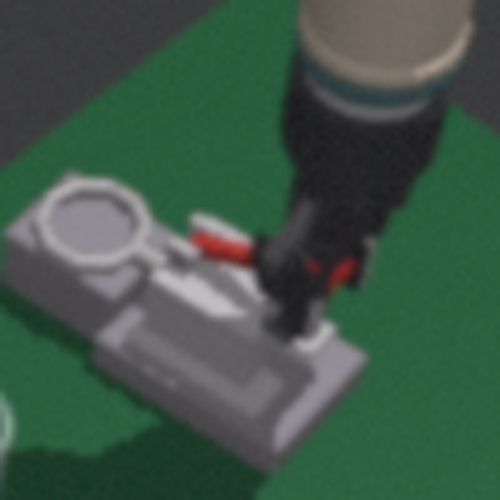

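View pics/top2c.png

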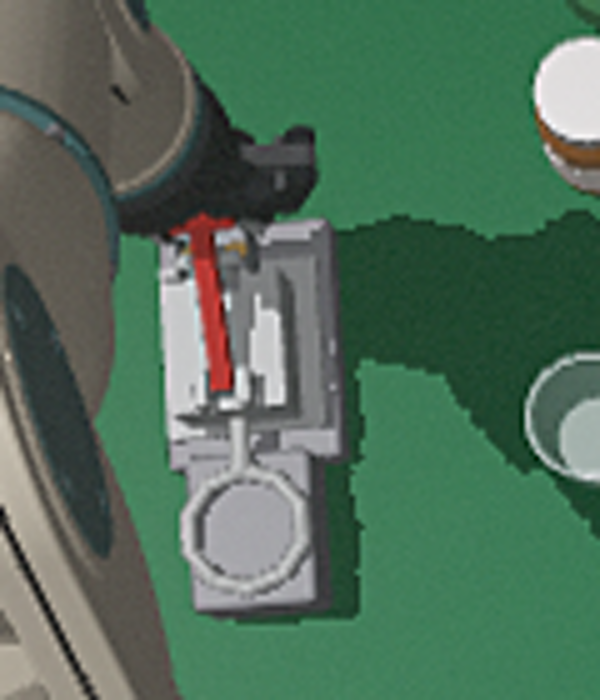

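The fingers straddle the red bar, at about (445,182) in the scene image. I now close slowly to find contact.

```bash
python3 -m jog '[0,0,0,0,33,0,0,0,0,33,0,0,0,0,32,0,0,0,0,31,0,0,0,0,31]';python3 -m jog '[0,0,0,0,30,0,0,0,0,30,0,0,0,0,30]';  python3 - <<'E'
from h import *
st();print(go([577.5,167.6,108],CY))
E
```

```text
clock: 2.88
eef_pos: [578.7, 166.2, 263.9]
tool_rot: [3.141, 0.001, -3.026]
force: [0.4, 2.1, 1.0]
width: 31.2
clock: 3.13
eef_pos: [578.7, 166.1, 263.8]
tool_rot: [3.141, 0.001, -3.027]
force: [1.7, 3.8, 1.1]
width: 30.5
t 3.13 gp [578.9 166.1 108.8] F [1.7 3.8 1.1] M [ 0.54 -0.32 -0.07] w 30.5 rot [ 3.141e+00  1.000e-03 -3.027e+00]
(array([1.2, 1.6, 0.8]), np.float64(0.0))
```

```bash
python3 -m jog '[0,0,0,0,29.3,0,0,0,0,29.3,0,0,0,0,29.3]';  python3 - <<'E'
from h import *
st()
E
```

```text
clock: 3.38
eef_pos: [578.7, 166.0, 263.8]
tool_rot: [3.141, 0.001, -3.027]
force: [1.9, 2.7, 1.2]
width: 29.3
t 3.38 gp [578.9 166.1 108.8] F [1.9 2.7 1.2] M [ 0.76 -0.3  -0.19] w 29.3 rot [ 3.141e+00  1.000e-03 -3.027e+00]
```

```bash
python3 -m jog '[0,1,0,0,29.3,0,1.5,0,0,29.3,0,1.5,0,0,29.3,0,1.5,0,0,29.3]';  python3 - <<'E'
from h import *
st()
E
```

```text
clock: 3.72
eef_pos: [578.7, 166.6, 263.7]
tool_rot: [-3.141, 0.001, -3.027]
force: [3.4, 0.4, 1.4]
width: 29.8
t 3.72 gp [578.8 166.5 108.7] F [3.4 0.4 1.4] M [ 0.07 -0.62 -0.08] w 29.8 rot [-3.141e+00  1.000e-03 -3.027e+00]
```

```bash
python3 -m jog '[1.2,0,-3,0,29.3,2.6,0,-6,0,29.3,4.5,0,-9.7,0,29.3,6.5,0,-13.2,0,29.3,8.8,0,-16.7,0,29.3,11.2,0,-20,0,29.3,11.2,0,-20,0,29.3,11.2,0,-20,0,29.3]';  python3 - <<'E'
from h import *
st()
for n in("top","scene"):
    im,d=snap(n,"3");crop(im,*((140,150,260,290) if n=="top" else (370,120,470,230)),5,f"pics/{n}3c.png")
E
```

```text
clock: 4.38
eef_pos: [566.6, 165.8, 283.9]
tool_rot: [-3.141, -0.002, -3.026]
force: [-1.8, -0.5, -1.8]
width: 29.5
t 4.38 gp [566.3 165.7 128.9] F [-1.8 -0.5 -1.8] M [-0.06  0.31  0.05] w 29.5 rot [-3.141e+00 -2.000e-03 -3.026e+00]
```

View pics/scene3c.png

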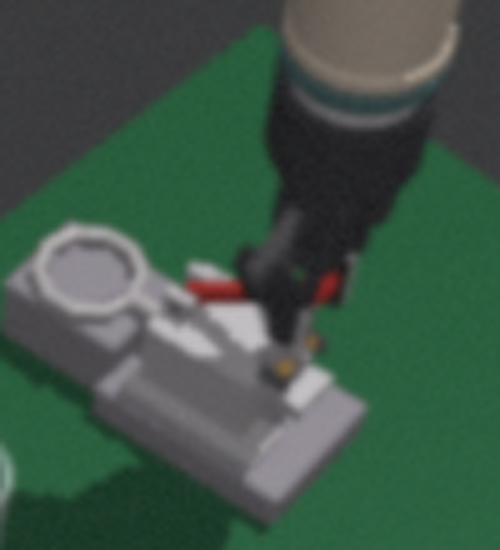

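View pics/top3c.png

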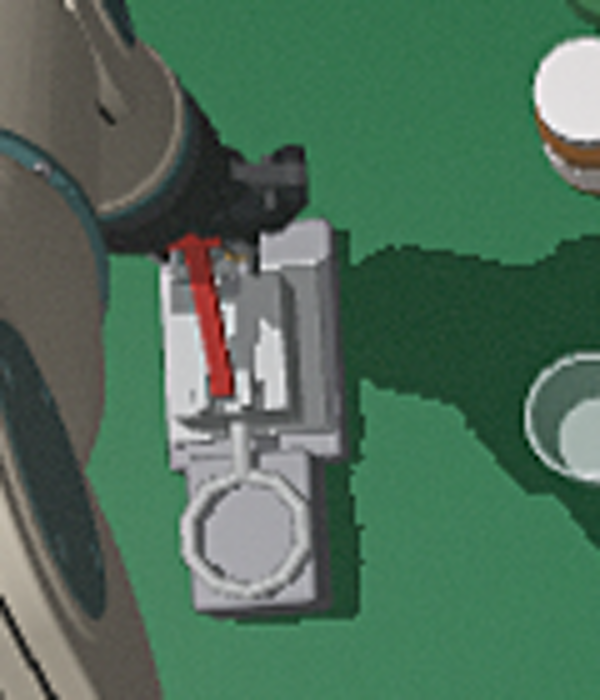

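```bash
python3 -m jog '[2.6,0,-3.3,0,29.3,5.3,0,-6.3,0,29.3,8.2,0,-9.2,0,29.3,11.2,0,-12,0,29.3,14.4,0,-14.6,0,29.3,17.6,0,-17.1,0,29.3,21,0,-19.4,0,29.3,24.5,0,-21.5,0,29.3,28.1,0,-23.5,0,29.3,31.8,0,-25.2,0,29.3,35.6,0,-26.8,0,29.3,39.4,0,-28.2,0,29.3,43.3,0,-29.4,0,29.3,47.3,0,-30.4,0,29.3,51.3,0,-31.2,0,29.3,55.4,0,-31.8,0,29.3,55.4,0,-31.8,0,29.3,55.4,0,-31.8,0,29.3]';  python3 - <<'E'
from h import *
st()
for n in("top","scene"):
    im,d=snap(n,"4");crop(im,*((140,150,260,290) if n=="top" else (370,120,470,230)),5,f"pics/{n}4c.png")
E
```

```text
clock: 5.98
eef_pos: [512.4, 159.7, 316.1]
tool_rot: [3.141, 0.001, -3.027]
force: [2.2, -0.5, -0.3]
width: 29.7
t 5.98 gp [512.6 159.7 161.1] F [ 2.2 -0.5 -0.3] M [-0.24 -0.46 -0.04] w 29.7 rot [ 3.141e+00  1.000e-03 -3.027e+00]
```

View pics/scene4c.png

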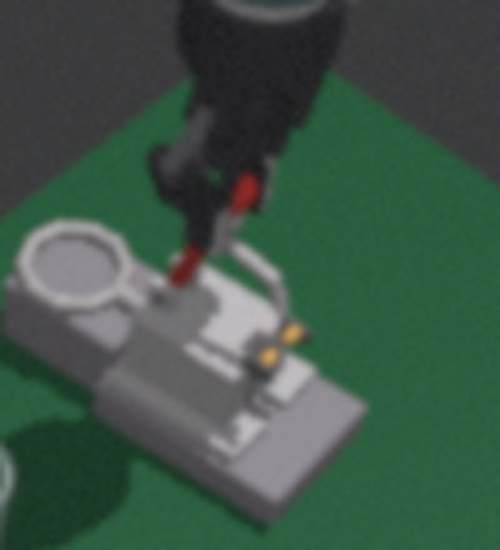

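View pics/top4c.png

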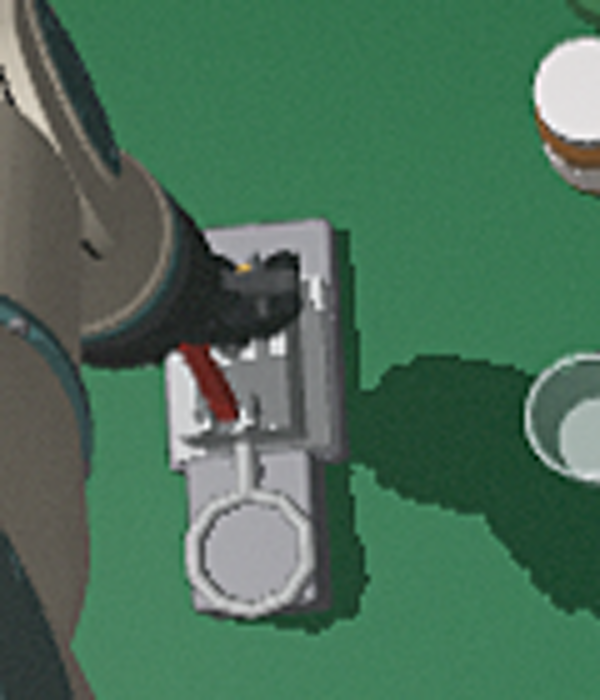

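```bash
python3 -m jog '[5,0,-1.2,0,29.3,10.5,0,-2,0,29.3,16.5,0,-2.5,0,29.3,22.7,0,-2.5,0,29.3,28.8,0,-2,0,29.3,34.9,0,-1.3,0,29.3,41,0,0.1,0,29.3,46.8,0,1.8,0,29.3,52.5,0,4.1,0,29.3,58.1,0,6.7,0,29.3,63.5,0,9.7,0,29.3,68.6,0,13.1,0,29.3,73.5,0,17,0,29.3,78,0,21.1,0,29.3,78,0,21.1,0,29.3,78,0,21.1,0,29.3]';  python3 - <<'E'
from h import *
st()
for n in("top","scene"):
    im,d=snap(n,"5");crop(im,*((140,150,260,290) if n=="top" else (340,100,470,230)),4,f"pics/{n}5c.png")
E
```

```text
clock: 7.42
eef_pos: [433.4, 150.3, 293.6]
tool_rot: [-3.141, -0.004, -3.026]
force: [-1.5, -1.0, 1.2]
width: 29.6
t 7.42 gp [432.8 150.1 138.6] F [-1.5 -1.   1.2] M [-0.16  0.37 -0.07] w 29.6 rot [-3.141 -0.004 -3.026]
```

View pics/scene5c.png

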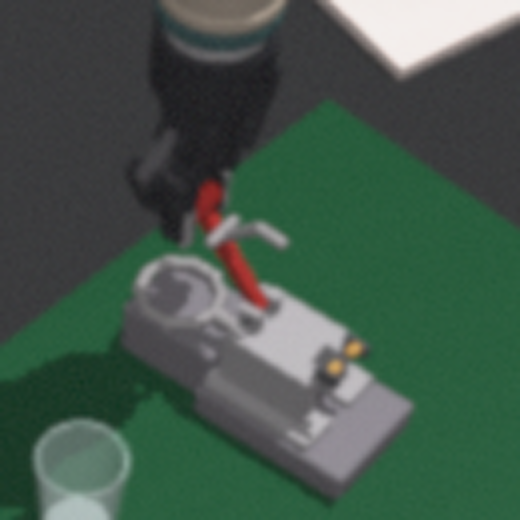

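View pics/top5c.png

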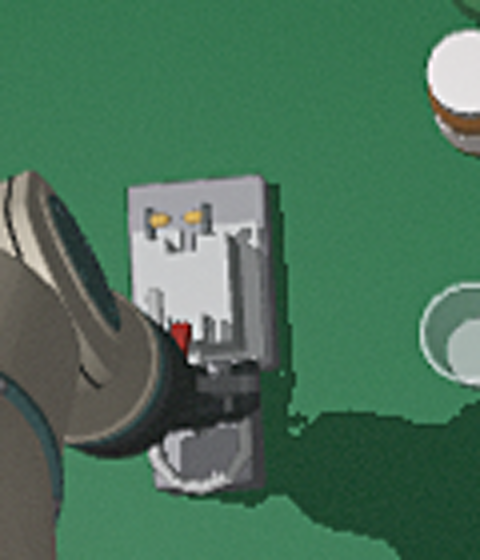

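```bash
python3 -m jog '[4.2,0,4.5,0,29.3,8,0,9.3,0,29.3,11.5,0,14.4,0,29.3,14.6,0,19.6,0,29.3,18.1,0,27,0,29.3,19.6,0,30.9,0,29.3,19.6,0,30.9,0,29.3,19.6,0,30.9,0,29.3]';  python3 - <<'E'
from h import *
st()
for n in("top","scene"):
    im,d=snap(n,"6");crop(im,*((140,150,260,290) if n=="top" else (340,100,470,230)),4,f"pics/{n}6c.png")
E
```

```text
clock: 8.18
eef_pos: [414.9, 148.2, 263.2]
tool_rot: [-3.141, -0.002, -3.027]
force: [-2.7, -2.0, 0.3]
width: 29.6
t 8.18 gp [414.6 148.  108.2] F [-2.7 -2.   0.3] M [-0.4   0.45 -0.12] w 29.6 rot [-3.141e+00 -2.000e-03 -3.027e+00]
```

View pics/scene6c.png

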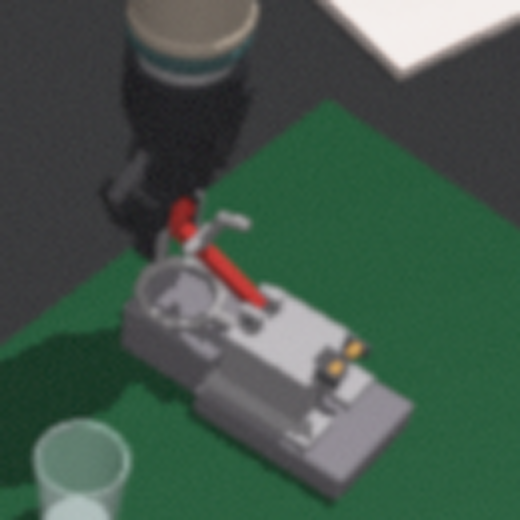

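```bash
python3 -m jog '[0,0,0,0,45,0,0,0,0,50,0,0,-20,0,50,0,0,-50,0,50,0,0,-80,0,30,0,0,-80,0,10,0,0,-80,0,0]';  python3 - <<'E'
from h import *
np.set_printoptions(suppress=True,precision=1)
st()
for n in("top","scene"):
    im,d=snap(n,"7");crop(im,*((140,150,260,290) if n=="top" else (340,100,470,230)),4,f"pics/{n}7c.png")
    hsv=cv2.cvtColor(im,cv2.COLOR_BGR2HSV);m=((hsv[...,0]<8)|(hsv[...,0]>172))&(hsv[...,1]>140)&(hsv[...,2]>80)
    v,u=np.nonzero(m);k=(u<260)&(v>185) if n=="top" else (v<230)&(v>130)&(u>340)&(u<460)
    c=cloud(n,d)[v[k],u[k]];print(n,k.sum(),c.min(0),c.max(0))
    i=np.argsort(c[:,0])[:15];print(np.median(c[i],0),u[k][i].mean(),v[k][i].mean())
E
```

```text
clock: 8.87
eef_pos: [416.3, 149.1, 345.3]
tool_rot: [3.14, 0.006, -3.026]
force: [-0.4, -0.1, -0.6]
width: 14.2
t 8.87 gp [417.2 149.5 190.3] F [-0.4 -0.1 -0.6] M [-0.1  0.  -0. ] w 14.2 rot [ 3.1  0.  -3. ]
top 108 [ 270.3 -139.7   81.9] [ 492.8  162.1 1414. ]
[409.9 151.1 121.2] 180.93333333333334 262.4
scene 149 [357.5 127.9  -2.9] [491.6 244.8 125.5]
[413.6 146.2 117.3] 381.8 153.06666666666666
```

View pics/scene7c.png

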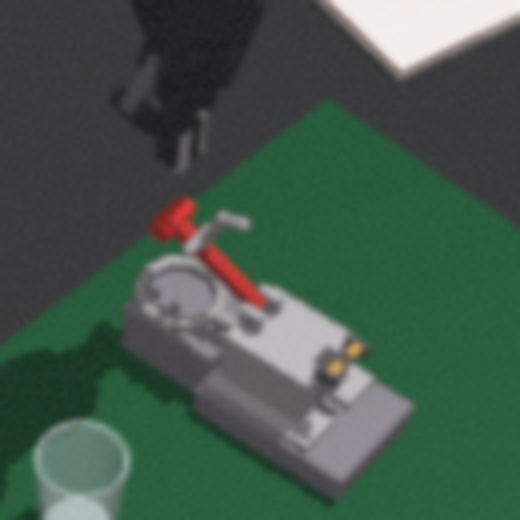

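View pics/top7c.png

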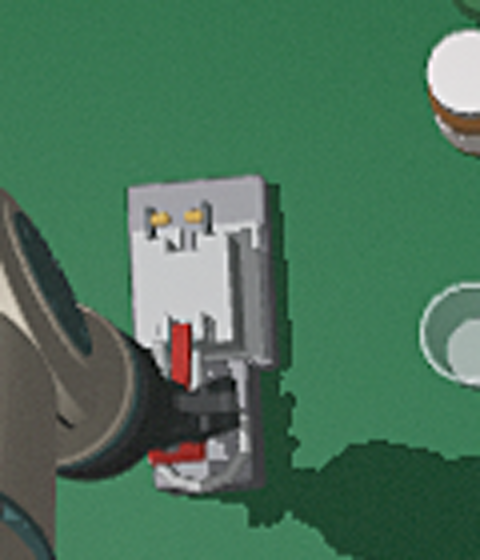

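```bash
python3 -m jog '[0,0,20,0,0,0,0,38,0,0,0,0,46,0,0,0,0,48,0,0,0,0,48,0,0,0,0,48,0,0]'; python3 -m jog '[0,0,1,0,0,0,0,2,0,0,0,0,3,0,0,0,0,3,0,0]';python3 -m jog '[0,0,1,0,0,0,0,2,0,0,0,0,2,0,0]';python3 -c "from h import *;st()"
```

```text
clock: 9.47
eef_pos: [415.2, 148.5, 295.2]
tool_rot: [-3.141, -0.001, -3.026]
force: [0.4, -0.3, 0.6]
width: 0.1
clock: 9.8
eef_pos: [414.7, 148.4, 293.0]
tool_rot: [-3.141, -0.001, -3.027]
force: [-3.1, 0.4, 9.6]
width: -0.1
clock: 10.05
eef_pos: [414.5, 148.5, 292.4]
tool_rot: [3.142, -0.001, -3.026]
force: [-6.5, -0.9, 27.0]
width: -0.1
t 10.05 gp [414.4 148.5 137.4] F [-6.5 -0.9 27. ] M [-0.22  1.5  -0.05] w -0.1 rot [ 3.142e+00 -1.000e-03 -3.026e+00]
```

The handle hits a hard stop with its bar centre at about z = 112, which is the 2.75 rad position. I retreat and re-measure the parked coupler, since it slid in its play.

```bash
python3 -m jog '[0,0,-20,0,20,0,0,-50,0,60,-30,0,-60,0,80,-70,0,-60,0,80,-111,0,-60,0,80,-140,0,-60,0,80,-140,0,-60,0,80]';  python3 - <<'E'
from h import *
st()
for n in("top","scene"):
    im,d=snap(n,"8");crop(im,*((150,175,230,290) if n=="top" else (350,140,460,225)),6,f"pics/{n}8c.png")
E
```

```text
clock: 10.63
eef_pos: [559.8, 164.5, 351.0]
tool_rot: [3.141, 0.008, -3.029]
force: [0.6, 1.1, 0.6]
width: 79.8
t 10.63 gp [561.  164.7 196. ] F [0.6 1.1 0.6] M [ 0.02 -0.04 -0.03] w 79.8 rot [ 3.141  0.008 -3.029]
```

View pics/scene8c.png

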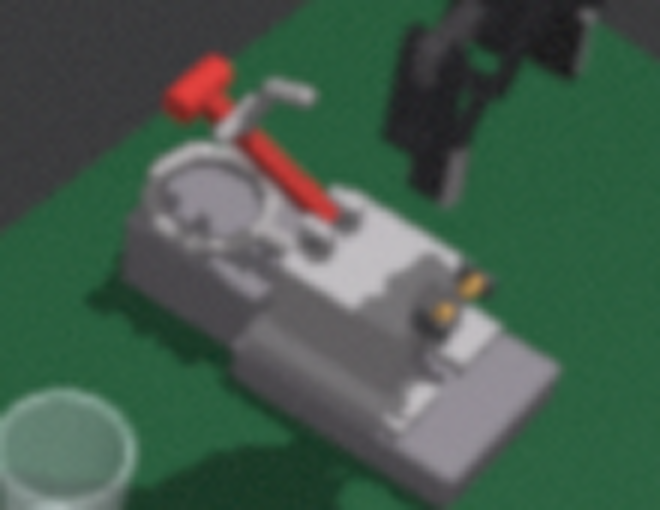

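View pics/top8c.png

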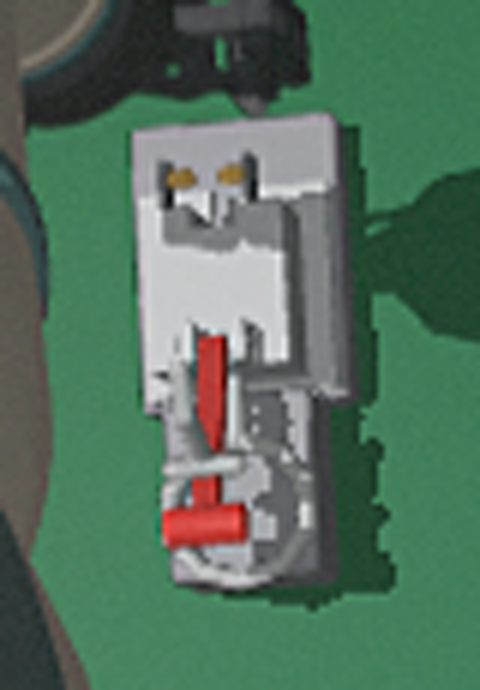

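Run:
```python
from h import *
np.set_printoptions(suppress=True,precision=2)
print("bar",tri((183.7,261.9),(383,154.2)))
for n,z in(("top",112.3),):print(ray(n,183.7,261.9,z))
A=np.load("pics/top8.npz");c=cloud("top",A['d'])
# roof edges per row
L=[];Rr=[]
for v in range(212,232):
    z=c[v,165:210,2];k=np.nonzero((z>60)&(z<90))[0]+165
    if len(k)>10: L.append((k.min()-.5,v));Rr.append((k.max()+.5,v))
for nm,E in(("L",L),("R",Rr)):
    P=np.array([ray("top",u,v,73)[:2] for u,v in E]);f=np.polyfit(P[:,0],P[:,1],1);r=P[:,1]-np.polyval(f,P[:,0]);k=abs(r)<2.5;f=np.polyfit(P[k,0],P[k,1],1);print(nm,f,np.polyval(f,525),k.sum())
for n in("top","scene"):
    a=np.load(f"pics/{n}8.npz");c=cloud(n,cv2.medianBlur(a['d'],3))
    q=c[(c[...,2]>67)&(c[...,2]<79)&(c[...,0]>480)&(c[...,0]<565)&(c[...,1]>120)&(c[...,1]<200)]
    print(n,len(q),cv2.minAreaRect(q[:,:2].astype(np.float32)))
    q=c[(c[...,2]>50)&(c[...,2]<60)&(c[...,0]>390)&(c[...,0]<470)&(c[...,1]>100)&(c[...,1]<195)]
    A_=np.c_[q[:,:2],np.ones(len(q))];s=np.linalg.lstsq(A_,(q[:,:2]**2).sum(1),rcond=None)[0];print('ring',s[:2]/2,np.sqrt(s[2]+(s[:2]**2).sum()/4),len(q))
im=A['im']
crop(im,168,190,205,240,12,"pics/roof.png")
```

```text
bar (array([417.31, 149.1 , 112.24]), [np.float64(0.18528049762179255), np.float64(0.1852804976218276)])
[417.19 148.93 112.3 ]
L [  0.13 121.09] 187.16759878855743 20
R [ 0.11 72.3 ] 130.36864060704931 20
top 561 ((523.4469604492188, 160.11233520507812), (82.49404907226562, 54.60171127319336), 4.330288410186768)
ring [431.03 149.86] 27.724819175760782 180
scene 408 ((523.5970458984375, 157.08489990234375), (80.45355224609375, 59.34370040893555), 2.902839422225952)
ring [432.64 147.8 ] 27.28747808503848 142
```

View pics/roof.png

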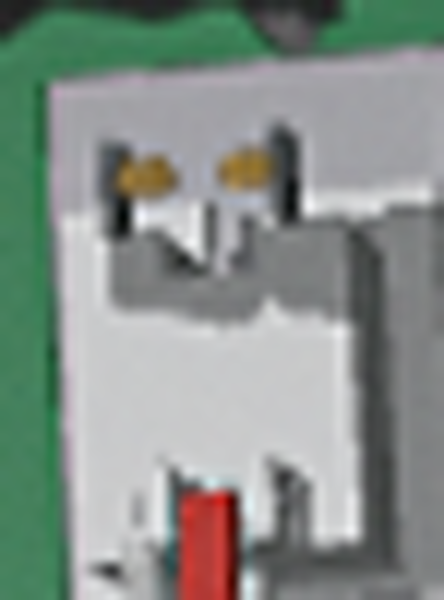

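```bash
sed -i 's/^CO=.*/CO=np.array([522.6,159.6,25.]);CY=0.10/' h.py; python3 -m jog '[0,0,0,0,84]'
python3 - <<'E'
from h import *
st();print(go(cp(10,0,33),CY))
E
```

```text
clock: 10.82
eef_pos: [553.2, 164.4, 350.1]
tool_rot: [-3.141, -0.002, -3.026]
force: [-1.1, 0.4, 0.2]
width: 83.8
t 10.82 gp [552.9 164.3 195.1] F [-1.1  0.4  0.2] M [-0.01  0.01  0.04] w 83.8 rot [-3.141e+00 -2.000e-03 -3.026e+00]
(array([ 20.4,  -1.3, 137.1]), np.float64(0.9))
```

```bash
python3 -m jog '[10,0,20,0.9,84,20.4,-1.3,50,0.9,84,20.4,-1.3,80,0.9,84,20.4,-1.3,85,0.9,84,20.4,-1.3,85,0.9,84]'
python3 - <<'E'
from h import *
st();print(go(cp(10,0,33),CY))
for n in("top","scene"):
    im,d=snap(n,"9");crop(im,*((150,175,230,290) if n=="top" else (350,110,460,225)),5,f"pics/{n}9c.png")
E
```

```text
clock: 11.23
eef_pos: [532.6, 160.7, 264.3]
tool_rot: [-3.141, -0.005, -3.042]
force: [0.6, 0.5, -0.1]
width: 84.0
t 11.23 gp [531.9 160.5 109.3] F [ 0.6  0.5 -0.1] M [-0.03  0.01 -0.01] w 84.0 rot [-3.141 -0.005 -3.042]
(array([-0.9,  0.1, 51.3]), np.float64(-0.0))
```

View pics/scene9c.png

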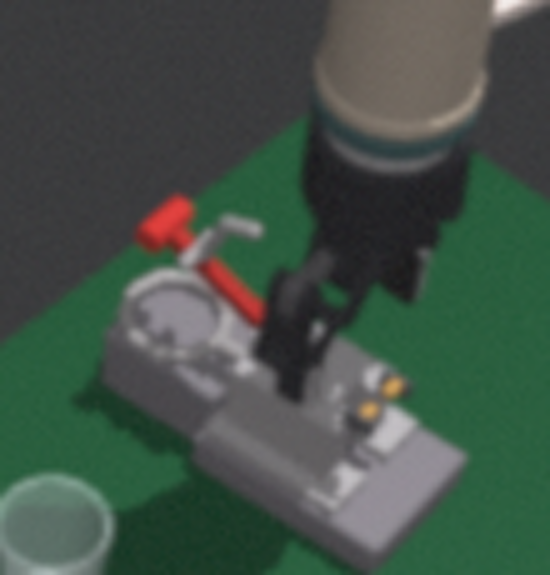

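View pics/top9c.png

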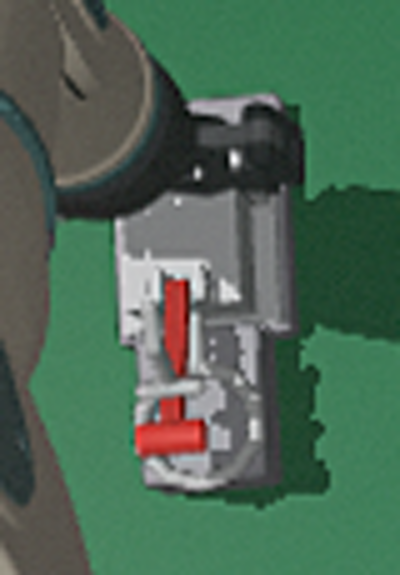

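```bash
python3 -m jog '[0,0,12,0,84,0,0,24,0,84,0,0,36,0,84,0,0,46,0,84,0,0,51,0,84,0,0,51,0,84,0,0,51,0,84]'; python3 -c "
from h import *
st();print(go(cp(10,0,33),CY))"
```

```text
clock: 11.92
eef_pos: [534.3, 160.9, 214.6]
tool_rot: [3.142, 0.0, -3.042]
force: [-0.1, 0.3, 0.1]
width: 83.9
t 11.92 gp [534.3 160.9  59.6] F [-0.1  0.3  0.1] M [ 0.03  0.   -0.01] w 83.9 rot [ 3.142  0.    -3.042]
(array([ 1.8, -0.1,  1.6]), np.float64(-0.0))
```

```bash
python3 -m jog '[1.5,0,1.5,0,70,1.5,0,1.5,0,62,1.5,0,1.5,0,58,1.5,0,1.5,0,56,1.5,0,1.5,0,55,1.5,0,1.5,0,55]'; python3 -m jog '[0,0,0,0,54,0,0,0,0,53,0,0,0,0,50,0,0,0,0,40,0,0,0,0,30,0,0,0,0,30]'; python3 -c "
from h import *
st();print(go(cp(10,0,33),CY))"
```

```text
clock: 12.42
eef_pos: [532.8, 160.7, 213.2]
tool_rot: [3.142, 0.0, -3.042]
force: [-0.4, 0.2, 0.2]
width: 54.9
clock: 12.92
eef_pos: [532.8, 160.5, 213.4]
tool_rot: [-3.141, 0.0, -3.042]
force: [-0.7, -1.7, 5.6]
width: 53.0
t 12.92 gp [532.8 160.4  58.4] F [-0.7 -1.7  5.6] M [-0.28  0.23  0.08] w 53.0 rot [-3.141  0.    -3.042]
(array([0.3, 0.2, 0.4]), np.float64(-0.0))
```

```bash
python3 -m jog '[0,0,-4,0,30,0,0,-10,0,30,0,0,-18,0,30,0,0,-28,0,30,0,0,-40,0,30,0,0,-55,0,30,0,0,-70,0,30,0,0,-85,0,30,0,0,-100,0,30,0,0,-110,0,30,0,0,-110,0,30]'
python3 - <<'E'
from h import *
st()
for n in("top","scene"):
    im,d=snap(n,"10");crop(im,*((140,175,230,290) if n=="top" else (330,50,480,225)),4,f"pics/{n}10c.png")
E
```

```text
clock: 13.83
eef_pos: [533.2, 161.1, 325.6]
tool_rot: [3.14, 0.004, -3.042]
force: [0.7, -0.8, -5.1]
width: 53.1
t 13.83 gp [533.8 161.3 170.6] F [ 0.7 -0.8 -5.1] M [ 0.04 -0.23  0.04] w 53.1 rot [ 3.14   0.004 -3.042]
```

View pics/scene10c.png

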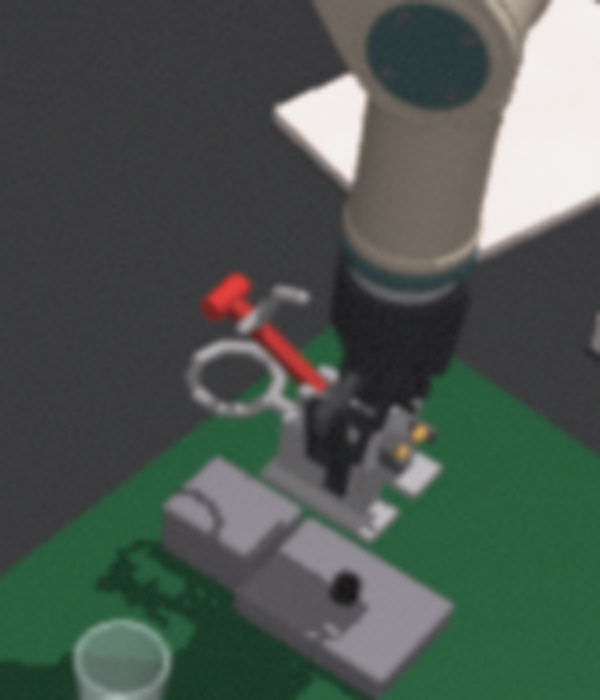

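Run:
```python
from h import *
np.set_printoptions(suppress=True,precision=2)
print("ball",tri((331.67,216.39),(321.94,267.94)))
print("collar",tri((331.3,218.3),(321.6,273.3)))
print(ray("top",331.3,218.3,43.5),ray("scene",321.6,273.3,43.5))
print(ray("top",331.67,216.39,63.5),ray("scene",321.94,267.94,63.5))
# base blue rect corners in top
im=np.load("pics/top0.npz")['im'];hsv=cv2.cvtColor(im,cv2.COLOR_BGR2HSV)
m=((hsv[...,0]>100)&(hsv[...,0]<125)&(hsv[...,1]>100)).astype(np.uint8);m[:, :290]=0;m[:,370:]=0;m[255:]=0
cs,_=cv2.findContours(m,cv2.RETR_EXTERNAL,cv2.CHAIN_APPROX_NONE);c=max(cs,key=cv2.contourArea);r=cv2.minAreaRect(c);print(r,ray("top",*r[0],12))
im=np.load("pics/scene0.npz")['im'];hsv=cv2.cvtColor(im,cv2.COLOR_BGR2HSV)
m=((hsv[...,0]>100)&(hsv[...,0]<125)&(hsv[...,1]>100)).astype(np.uint8);m[:, :280]=0;m[:,370:]=0;m[315:]=0;m[:245]=0
cs,_=cv2.findContours(m,cv2.RETR_EXTERNAL,cv2.CHAIN_APPROX_NONE);c=max(cs,key=cv2.contourArea);h=cv2.convexHull(c)
print(cv2.approxPolyDP(h,4,True).squeeze())
# held coupler
for n in("top","scene"):
    a=np.load(f"pics/{n}10.npz")['im'];hsv=cv2.cvtColor(a,cv2.COLOR_BGR2HSV);m=((hsv[...,0]<8)|(hsv[...,0]>172))&(hsv[...,1]>140)&(hsv[...,2]>80)
    N,l,s,ce=cv2.connectedComponentsWithStats(m.astype(np.uint8));print(n,[(s[i].tolist(),ce[i]) for i in range(1,N) if s[i,4]>12])
```

```text
ball (array([ 537.57, -184.77,   63.84]), [np.float64(0.35850582605508263), np.float64(0.3585058260550682)])
collar (array([ 537.33, -185.27,   39.42]), [np.float64(0.2712525352761459), np.float64(0.27125253527601917)])
[ 536.7  -184.92   43.5 ] [ 538.99 -187.13   43.5 ]
[ 537.44 -185.08   63.5 ] [ 537.61 -184.32   63.5 ]
((331.13153076171875, 221.0034637451172), (51.74357986450195, 44.589317321777344), 73.0724868774414) [ 536.04 -185.62   12.  ]
[[310 254]
 [354 274]
 [334 309]
 [289 287]]
top [([171, 222, 5, 21, 90], array([173.01, 230.73])), ([164, 247, 16, 13, 135], array([171.79, 254.26]))]
scene [([381, 118, 12, 12, 100], array([386.51, 124.19])), ([393, 131, 18, 16, 90], array([401.5 , 138.34]))]
```

View pics/top10c.png

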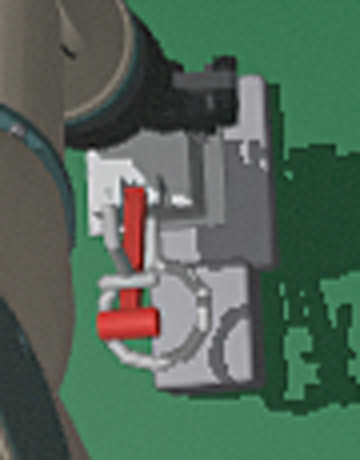

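```bash
python3 - <<'E'
from h import *
np.set_printoptions(suppress=True,precision=2)
b=tri((171.7,255.7),(386.5,124.2));r=tri((178.5,253.7),(389.1,144.2));print(b,r)
s=np.array([533.8,161.3,170.6]);y=.0996;e=np.array([np.cos(y),np.sin(y),0])
for nm,X,L in(("bar",b[0],105.8),("ring",r[0],92)):
    o=X+L*e;d=o-s;print(nm,o,"along",d@e,"lat",d@np.array([-e[1],e[0],0]),"z",d[2])
E
python3 -m jog '[0,0,0,0,30]'; python3 -c "from h import *;st()"
```

```text
(array([417.43, 150.53, 220.29]), [np.float64(0.05022920107099847), np.float64(0.05022920107095539)]) (array([430.39, 152.01, 157.59]), [np.float64(0.9193913269133266), np.float64(0.9193913269132127)])
bar [522.7  161.05 220.29] along -11.06665727913853 lat 0.8543954499037721 z 49.685486356513024
ring [521.94 161.16 157.59] along -11.816247193989678 lat 1.0387451293899186 z -13.007471468023283
clock: 14.02
eef_pos: [532.2, 160.6, 322.3]
tool_rot: [-3.141, -0.002, -3.042]
force: [0.5, -0.2, -5.5]
width: 53.2
t 14.02 gp [531.9 160.5 167.3] F [ 0.5 -0.2 -5.5] M [-0.01 -0.18  0.02] w 53.2 rot [-3.141e+00 -2.000e-03 -3.042e+00]
```

```bash
python3 -c "
from h import *
print(go([547.6,-184,167],.0996))"
```

```text
(array([  18.6, -344.4,    0.4]), np.float64(-0.0))
```

```bash
python3 -m jog '[0,-12,0,0,30,2,-32,0,0,30,3,-56,0,0,30,5,-82,0,0,30,7,-108,0,0,30,8,-134,0,0,30,9,-160,0,0,30,10,-186,0,0,30,11,-212,0,0,30,13,-238,0,0,30,14,-264,0,0,30,16,-290,0,0,30,17,-312,0,0,30,18,-328,0,0,30,18.6,-338,0,0,30,18.6,-344.4,0,0,30,18.6,-344.4,0,0,30,18.6,-344.4,0,0,30,18.6,-344.4,0,0,30]'
python3 - <<'E'
from h import *
st()
for n in("top","scene"):
    im,d=snap(n,"11");crop(im,*((270,160,380,280) if n=="top" else (230,150,380,300)),5,f"pics/{n}11c.png")
    hsv=cv2.cvtColor(im,cv2.COLOR_BGR2HSV);m=((hsv[...,0]<8)|(hsv[...,0]>172))&(hsv[...,1]>140)&(hsv[...,2]>80)
    N,l,s,ce=cv2.connectedComponentsWithStats(m.astype(np.uint8));print(n,[(s[i].tolist(),ce[i]) for i in range(1,N) if s[i,4]>12])
st();print(go([547.6,-184,167],.0996))
E
```

```text
clock: 15.6
eef_pos: [548.4, -182.2, 322.8]
tool_rot: [3.14, -0.0, -3.04]
force: [-1.2, 1.2, -7.0]
width: 53.3
t 15.6 gp [ 548.3 -182.   167.8] F [-1.2  1.2 -7. ] M [ 0.05 -0.22  0.01] w 53.3 rot [ 3.14 -0.   -3.04]
top []
scene [([279, 199, 14, 13, 123], array([285.86178862, 205.19512195])), ([294, 213, 17, 18, 108], array([301.88888889, 221.27777778]))]
t 15.7 gp [ 548.5 -182.2  168. ] F [ 0.2  0.5 -5.2] M [-0.   -0.18  0.06] w 53.1 rot [ 3.141 -0.    -3.04 ]
(array([ 1. , -1.7,  1. ]), np.float64(0.1))
```

View pics/top11c.png

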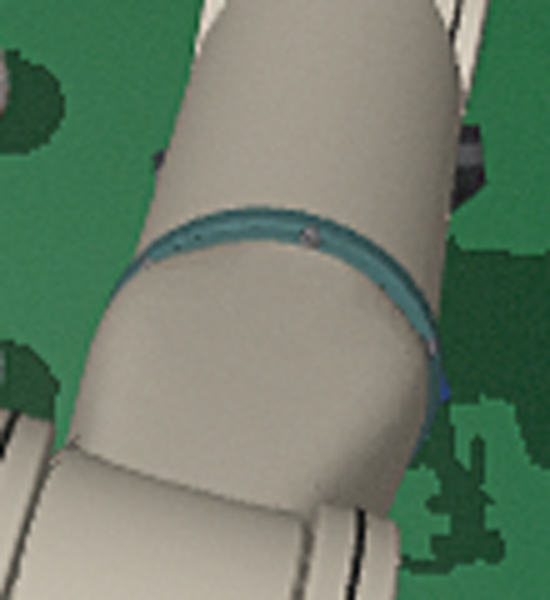

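View pics/scene11c.png

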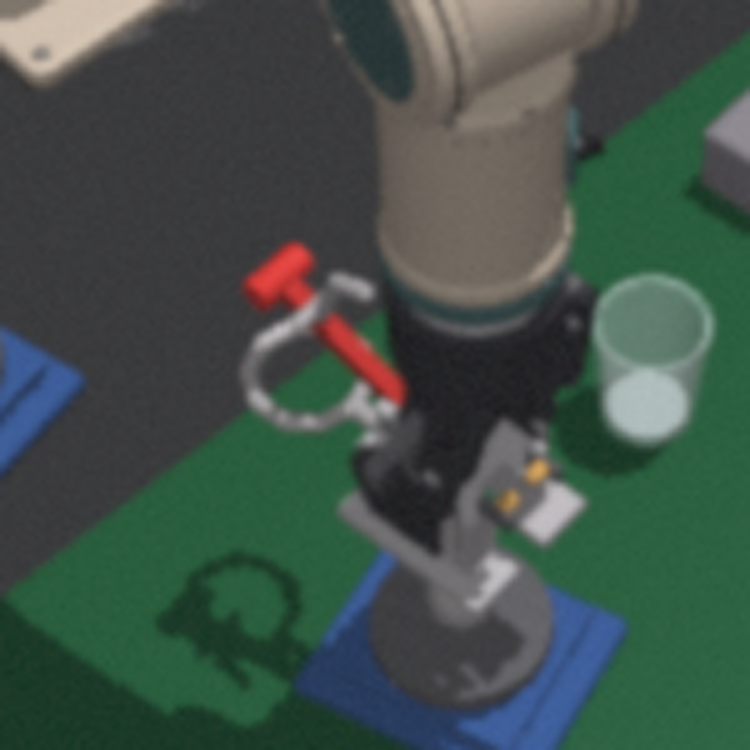

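Run:
```python
from h import *
np.set_printoptions(suppress=True,precision=2)
y=.1010;e=np.array([np.cos(y),np.sin(y),0])
for z in(218,220,222):
    X=ray("scene",285.86,205.2,z);o=X+105.8*e;d=o-np.array([548.5,-182.2,168]);print(X,o,d@e,d@np.array([-e[1],e[0],0]))
# and same for picture 10 scene only, gp ~ (533,161,169.5)
for z in(219.5,221.5,223.5):
    X=ray("scene",386.51,124.19,z);o=X+105.8*e;d=o-np.array([533,161,169.]);print(X,o,d@e,d@np.array([-e[1],e[0],0]))
# parked picture 8: gp/bar known. scene bar px for parked (383,154.2): z112.3
X=ray("scene",383,154.2,112.3);print(X,ray("top",183.7,261.9,112.3))
```

```text
[ 432.37 -193.    218.  ] [ 537.63 -182.33  218.  ] -10.822984983427407 0.9659312177994042
[ 433.61 -193.91  220.  ] [ 538.87 -183.25  220.  ] -9.687333534733858 -0.06920309313382872
[ 434.84 -194.83  222.  ] [ 540.1  -184.16  222.  ] -8.55168208604043 -1.1043374040671068
[416.9  151.14 219.5 ] [522.16 161.81 219.5 ] -10.698346980280663 1.8965783597640002
[418.17 149.57 221.5 ] [523.43 160.23 221.5 ] -9.597926913267408 0.20339960115486463
[419.44 147.99 223.5 ] [524.7  158.66 223.5 ] -8.497506846254153 -1.489779157454271
[417.42 149.23 112.3 ] [417.19 148.93 112.3 ]
```

```bash
python3 -m jog '[0.5,-1,8,0,30,1.1,-1.8,18,0,30,1.1,-1.8,28,0,30,1.1,-1.8,38,0,30,1.1,-1.8,45,0,30,1.1,-1.8,48,0,30,1.1,-1.8,48,0,30,1.1,-1.8,48,0,30,1.1,-1.8,48,0,30]'
python3 - <<'E'
from h import *
st();print(go([547.3,-184,113],.0996))
im,d=snap("scene","12");crop(im,230,150,380,300,5,"pics/scene12c.png")
E
```

```text
clock: 16.45
eef_pos: [547.7, -185.8, 275.3]
tool_rot: [-3.141, 0.001, -3.042]
force: [0.8, -0.2, -5.6]
width: 53.0
t 16.45 gp [ 547.8 -185.8  120.3] F [ 0.8 -0.2 -5.6] M [ 0.   -0.14 -0.01] w 53.0 rot [-3.141e+00  1.000e-03 -3.042e+00]
(array([0.3, 1.9, 7.3]), np.float64(-0.0))
```

View pics/scene12c.png

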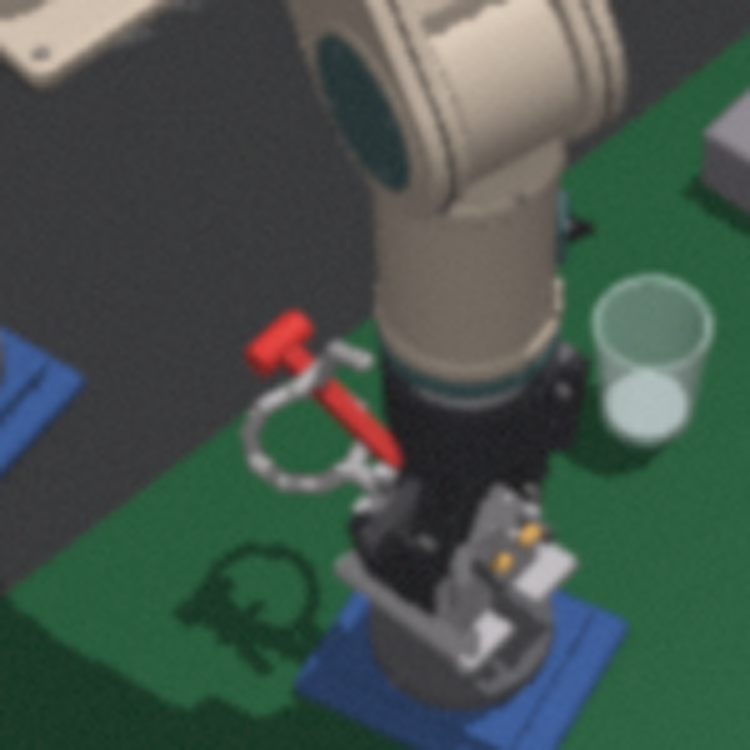

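```bash
python3 -m jog '[0.3,1.8,0,0,30,0.3,1.8,2,0,30,0.3,1.8,4,0,30,0.3,1.8,4,0,30,0.3,1.8,4,0,30]'; python3 -c "
from h import *
st();print(go([547.3,-184,113],.0996))"; python3 -m jog '[0,0,1.5,0,30,0,0,3,0,30,0,0,4.5,0,30,0,0,6,0,30,0,0,6,0,30]'; python3 -c "
from h import *
st();print(go([547.3,-184,100],.0996))"
```

```text
clock: 16.92
eef_pos: [546.8, -184.0, 270.8]
tool_rot: [3.141, -0.0, -3.042]
force: [-0.4, 0.3, -6.1]
width: 52.5
t 16.92 gp [ 546.7 -184.   115.8] F [-0.4  0.3 -6.1] M [ 0.02 -0.17  0.02] w 52.5 rot [ 3.141 -0.    -3.042]
(array([-0.6, -0.1,  2.8]), np.float64(-0.0))
clock: 17.33
eef_pos: [546.8, -184.0, 264.6]
tool_rot: [3.141, -0.001, -3.042]
force: [0.8, -0.5, -6.0]
width: 53.4
t 17.33 gp [ 546.7 -183.9  109.6] F [ 0.8 -0.5 -6. ] M [-0.02 -0.17 -0.02] w 53.4 rot [ 3.141e+00 -1.000e-03 -3.042e+00]
(array([-0.6, -0.1,  9.6]), np.float64(-0.0))
```

```bash
python3 -m jog '[-0.3,0,1,0,30,-0.3,0,2,0,30,-0.3,0,3,0,30,-0.3,0,4,0,30,-0.3,0,4,0,30]'; python3 -c "
from h import *
st()"; python3 -m jog '[0,0,1,0,30,0,0,2,0,30,0,0,3,0,30,0,0,4,0,30,0,0,4,0,30]'; python3 -c "
from h import *
st()"
```

```text
clock: 17.75
eef_pos: [547.1, -184.0, 260.8]
tool_rot: [3.141, -0.0, -3.042]
force: [-0.7, -1.5, -6.1]
width: 53.0
t 17.75 gp [ 547.  -183.9  105.8] F [-0.7 -1.5 -6.1] M [ 0.  -0.2  0. ] w 53.0 rot [ 3.141 -0.    -3.042]
clock: 18.17
eef_pos: [547.1, -183.9, 256.7]
tool_rot: [3.141, -0.0, -3.042]
force: [-0.5, -0.3, -5.6]
width: 52.8
t 18.17 gp [ 547.  -183.9  101.7] F [-0.5 -0.3 -5.6] M [ 0.02 -0.16  0.02] w 52.8 rot [ 3.141 -0.    -3.042]
```

```bash
python3 -m jog '[0,0,1.5,0,30,0,0,3,0,30,0,0,4.5,0,30,0,0,6,0,30,0,0,6,0,30]'; python3 -c "
from h import *
st()"; python3 -m jog '[0,0,1,0,30,0,0,2,0,30,0,0,3,0,30,0,0,4,0,30,0,0,4,0,30]'; python3 -c "
from h import *
st()"
```

```text
clock: 18.58
eef_pos: [547.2, -184.2, 250.8]
tool_rot: [-3.141, 0.0, -3.043]
force: [1.0, -2.1, -4.5]
width: 53.0
t 18.58 gp [ 547.3 -184.3   95.8] F [ 1.  -2.1 -4.5] M [-0.16 -0.21  0.03] w 53.0 rot [-3.141  0.    -3.043]
clock: 19.0
eef_pos: [547.4, -184.0, 247.3]
tool_rot: [-3.141, 0.001, -3.042]
force: [0.6, -0.9, 0.7]
width: 53.1
t 19.0 gp [ 547.5 -184.1   92.3] F [ 0.6 -0.9  0.7] M [-0.16 -0.02  0.  ] w 53.1 rot [-3.141e+00  1.000e-03 -3.042e+00]
```

```bash
python3 -m jog '[0,0,1,0,30,0,0,2,0,30,0,0,3,0,30,0,0,4,0,30,0,0,4,0,30]'; python3 -c "
from h import *
st()"; python3 -m jog '[0,0,1,0,30,0,0,2,0,30,0,0,3,0,30,0,0,4,0,30,0,0,4,0,30]'; python3 -c "
from h import *
st()"
```

```text
clock: 19.42
eef_pos: [547.4, -184.0, 242.7]
tool_rot: [-3.142, 0.0, -3.042]
force: [0.6, -1.3, -2.8]
width: 53.0
t 19.42 gp [ 547.5 -184.    87.7] F [ 0.6 -1.3 -2.8] M [-0.23 -0.37  0.04] w 53.0 rot [-3.142  0.    -3.042]
clock: 19.83
eef_pos: [546.9, -184.0, 238.3]
tool_rot: [3.141, -0.001, -3.042]
force: [0.3, -1.3, -4.8]
width: 53.0
t 19.83 gp [ 546.7 -183.9   83.3] F [ 0.3 -1.3 -4.8] M [-0.25 -0.37  0.04] w 53.0 rot [ 3.141e+00 -1.000e-03 -3.042e+00]
```

```bash
python3 -m jog '[0,0,1,0,30,0,0,2,0,30,0,0,2,0,30]'; python3 -c "
from h import *
st()
im,d=snap('scene','13');crop(im,230,150,380,300,5,'pics/scene13c.png')"; python3 -m jog '[0,0,1,0,30,0,0,1.5,0,30,0,0,1.5,0,30]'; python3 -c "
from h import *
st()"
```

```text
clock: 20.08
eef_pos: [546.8, -183.9, 236.4]
tool_rot: [3.141, -0.001, -3.042]
force: [-0.3, -0.4, -4.9]
width: 53.0
t 20.08 gp [ 546.6 -183.8   81.4] F [-0.3 -0.4 -4.9] M [-0.2  -0.1   0.04] w 53.0 rot [ 3.141e+00 -1.000e-03 -3.042e+00]
clock: 20.38
eef_pos: [546.8, -184.0, 235.2]
tool_rot: [3.141, -0.001, -3.042]
force: [-1.3, -1.2, -5.6]
width: 53.0
t 20.38 gp [ 546.7 -184.    80.2] F [-1.3 -1.2 -5.6] M [-0.26  0.13 -0.01] w 53.0 rot [ 3.141e+00 -1.000e-03 -3.042e+00]
```

View pics/scene13c.png

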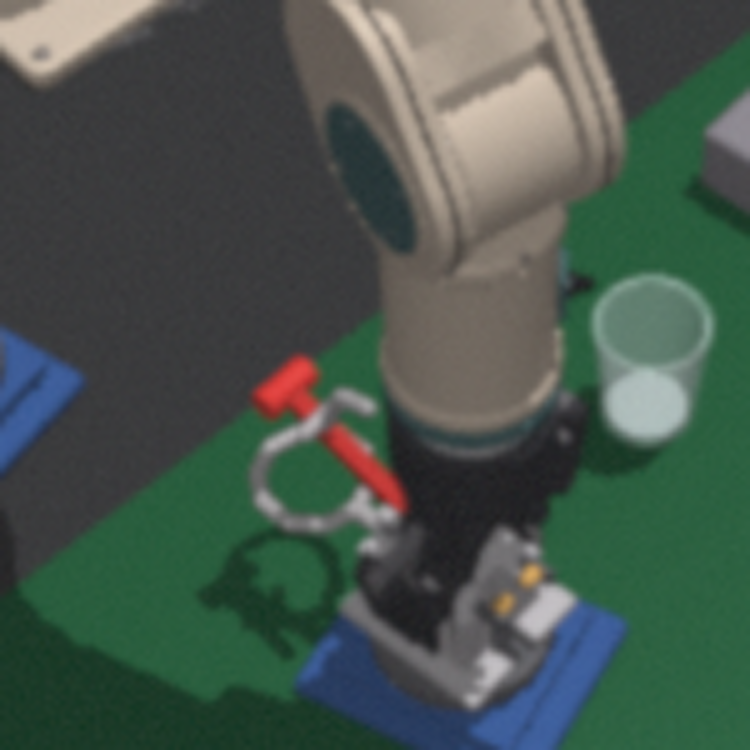

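Run:
```python
from h import *
np.set_printoptions(suppress=True,precision=2)
def bar(t):
    im=np.load(f"pics/scene{t}.npz")['im'];hsv=cv2.cvtColor(im,cv2.COLOR_BGR2HSV);m=((hsv[...,0]<8)|(hsv[...,0]>172))&(hsv[...,1]>140)&(hsv[...,2]>80)
    N,l,s,ce=cv2.connectedComponentsWithStats(m.astype(np.uint8));return [(s[i].tolist(),ce[i]) for i in range(1,N) if s[i,4]>12]
for t,gp in((11,(548.5,-182.2,168)),(12,(547.8,-185.8,120.3)),(13,(546.6,-183.8,81.4))):
    print(bar(t));y=.1;e=np.array([np.cos(y),np.sin(y),0])
    b=np.array(gp)-115.8*e
    for dz in(48,50,52,54):print(dz,proj("scene",b+[0,0,dz]))
```

```text
[([279, 199, 14, 13, 123], array([285.86, 205.2 ])), ([294, 213, 17, 18, 108], array([301.89, 221.28]))]
48 [285.93 206.16]
50 [285.87 205.62]
52 [285.81 205.08]
54 [285.76 204.53]
[([279, 212, 13, 13, 117], array([285.83, 218.5 ])), ([293, 226, 18, 17, 100], array([301.59, 234.25]))]
48 [285.88 219.42]
50 [285.82 218.91]
52 [285.77 218.39]
54 [285.71 217.88]
[([281, 221, 12, 13, 105], array([287.18, 227.37])), ([295, 235, 17, 17, 92], array([303.04, 243.21]))]
48 [287.23 228.33]
50 [287.18 227.85]
52 [287.13 227.36]
54 [287.07 226.87]
```

```bash
python3 -m jog '[0,0,1,0,30,0,0,1,0,30]'; python3 -m jog '[0,0,1,0,30,0,0,1,0,30]';python3 -m jog '[0,0,1,0,30,0,0,1,0,30]'; python3 -c "
from h import *
st()"
```

```text
clock: 20.55
eef_pos: [547.0, -184.0, 234.2]
tool_rot: [3.141, -0.001, -3.042]
force: [-1.5, -2.8, -6.7]
width: 53.1
clock: 20.72
eef_pos: [547.1, -184.1, 233.3]
tool_rot: [-3.141, -0.0, -3.043]
force: [-0.1, -1.8, -7.3]
width: 53.1
clock: 20.88
eef_pos: [547.4, -183.9, 232.5]
tool_rot: [3.142, 0.0, -3.042]
force: [-0.3, -0.8, -4.7]
width: 52.6
t 20.88 gp [ 547.4 -183.9   77.5] F [-0.3 -0.8 -4.7] M [-0.32 -0.01 -0.07] w 52.6 rot [ 3.142  0.    -3.042]
```

```bash
python3 -m jog '[0,0,1,0,30,0,0,1,0,30]'; python3 -m jog '[0,0,0.7,0,30,0,0,0.7,0,30]';python3 -m jog '[0,0,0.7,0,30,0,0,0.7,0,30]'; python3 -c "
from h import *
st()"
```

```text
clock: 21.05
eef_pos: [547.3, -183.9, 231.8]
tool_rot: [-3.142, 0.0, -3.042]
force: [-2.6, -0.1, -0.2]
width: 53.0
clock: 21.22
eef_pos: [547.3, -183.9, 231.4]
tool_rot: [-3.141, 0.001, -3.042]
force: [-2.5, -0.7, 3.2]
width: 53.3
clock: 21.38
eef_pos: [547.3, -183.9, 230.9]
tool_rot: [-3.141, 0.001, -3.042]
force: [-3.1, 0.2, 8.2]
width: 53.1
t 21.38 gp [ 547.4 -183.9   75.9] F [-3.1  0.2  8.2] M [ 0.06  0.47 -0.05] w 53.1 rot [-3.141e+00  1.000e-03 -3.042e+00]
```

```bash
python3 -m jog '[0,0,0.7,0,30,0,0,0.7,0,30]'; python3 -m jog '[0,0,0.5,0,30,0,0,0.5,0,30]'; python3 -c "
from h import *
st()
im,d=snap('scene','14');crop(im,285,220,365,310,8,'pics/scene14c.png')
im,d=snap('top','14')"
```

```text
clock: 21.55
eef_pos: [547.3, -183.8, 230.5]
tool_rot: [-3.141, 0.001, -3.042]
force: [-3.9, 0.3, 11.3]
width: 53.0
clock: 21.72
eef_pos: [547.3, -183.9, 230.3]
tool_rot: [-3.141, 0.001, -3.043]
force: [-3.8, 0.3, 12.2]
width: 53.0
t 21.72 gp [ 547.4 -183.9   75.3] F [-3.8  0.3 12.2] M [ 0.19  0.74 -0.09] w 53.0 rot [-3.141e+00  1.000e-03 -3.043e+00]
```

View pics/scene14c.png

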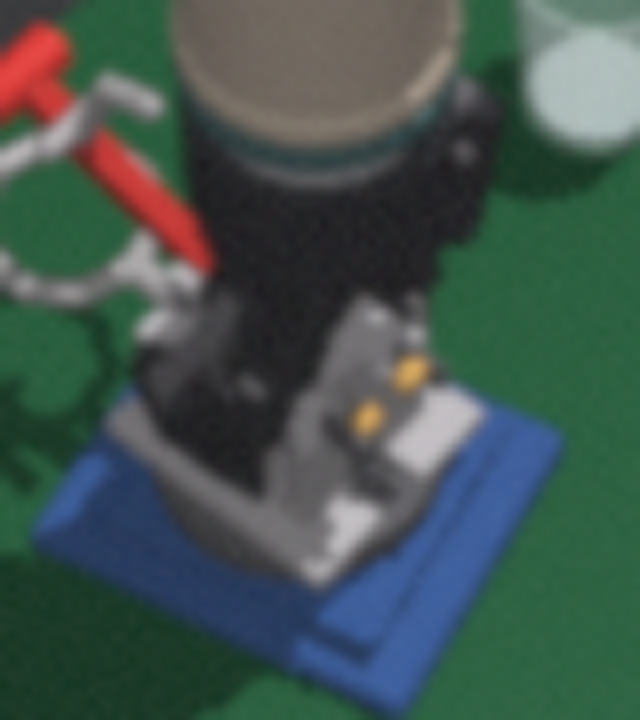

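```bash
python3 -m jog '[0,0,0.7,0,30,0,0,0.7,0,30]'; python3 -m jog '[0,0,0.5,0,30,0,0,0.5,0,30]'; python3 -c "
from h import *
st()"
```

```text
clock: 21.98
eef_pos: [547.3, -183.8, 229.9]
tool_rot: [-3.141, 0.001, -3.042]
force: [-5.7, 0.5, 16.2]
width: 53.8
clock: 22.15
eef_pos: [547.3, -183.8, 229.7]
tool_rot: [-3.141, 0.001, -3.042]
force: [-6.1, 0.6, 16.9]
width: 53.1
t 22.15 gp [ 547.4 -183.9   74.7] F [-6.1  0.6 16.9] M [ 0.22  0.95 -0.01] w 53.1 rot [-3.141e+00  1.000e-03 -3.042e+00]
```

```bash
python3 -m jog '[0,0,-1,0,30,0,0,-2,0,30,0,0,-2.5,0,40,0,0,-2.5,0,56,0,0,-2.5,0,70,0,0,-2.5,0,84,0,0,-2.5,0,84,0,0,-2.5,0,84]'; python3 -c "
from h import *
st()"; python3 -m jog '[0,0,-8,0,84,0,0,-20,0,84,0,0,-40,0,84,0,0,-60,0,84,0,0,-90,0,84,0,0,-130,0,84,0,0,-130,0,84]'
python3 - <<'E'
from h import *
st()
im,d=snap('scene','15');crop(im,270,190,370,310,6,'pics/scene15c.png')
im,d=snap('top','15')
E
```

```text
clock: 22.82
eef_pos: [547.3, -183.8, 230.0]
tool_rot: [3.141, 0.0, -3.042]
force: [0.4, 0.6, -0.1]
width: 84.2
t 22.82 gp [ 547.4 -183.8   75. ] F [ 0.4  0.6 -0.1] M [0.01 0.03 0.04] w 84.2 rot [ 3.141  0.    -3.042]
clock: 23.4
eef_pos: [549.6, -184.5, 368.4]
tool_rot: [-3.136, 0.013, -3.043]
force: [1.1, 0.1, 0.1]
width: 84.1
t 23.4 gp [ 551.6 -185.1  213.4] F [1.1 0.1 0.1] M [-0.02 -0.08  0.07] w 84.1 rot [-3.136  0.013 -3.043]
```

View pics/scene15c.png

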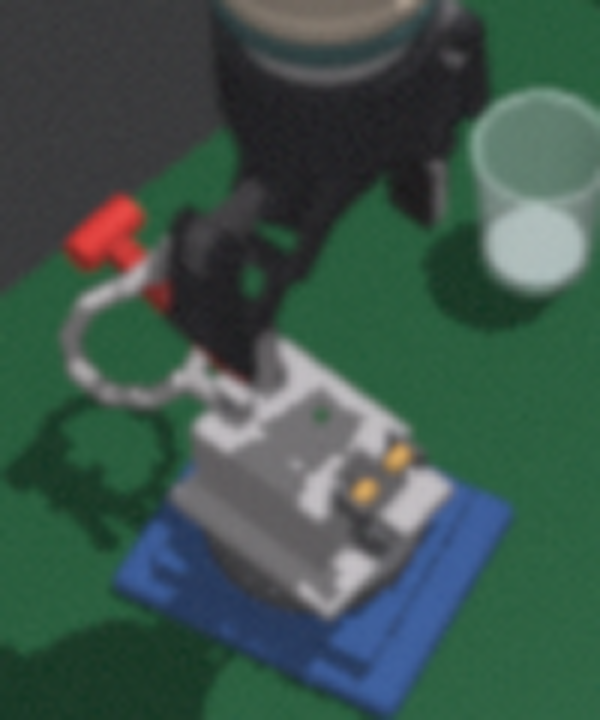

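```bash
python3 -m jog '[0,0,0,0,84]'; python3 -c "
from h import *
st();print(go([432,-195.5,190],.0996))"
```

```text
clock: 23.58
eef_pos: [546.9, -183.9, 360.7]
tool_rot: [-3.141, 0.0, -3.042]
force: [-0.8, -0.4, -0.8]
width: 83.9
t 23.58 gp [ 546.9 -183.9  205.7] F [-0.8 -0.4 -0.8] M [0.   0.02 0.01] w 83.9 rot [-3.141  0.    -3.042]
(array([ 1.155e+02, -1.000e-01,  1.570e+01]), np.float64(-0.0))
```

```bash
python3 -m jog '[20,0,0,0,84,45,0,0,0,70,75,0,0,0,60,100,0,3,0,50,115.5,0,8,0,46,115.5,0,12,0,46,115.5,0,12,0,46]';  python3 - <<'E'
from h import *
st()
im,d=snap('scene','16');crop(im,270,190,370,310,6,'pics/scene16c.png')
im,d=snap('top','16');crop(im,280,170,380,290,5,'pics/top16c.png')
E
```

```text
clock: 24.17
eef_pos: [431.4, -195.4, 347.0]
tool_rot: [3.14, -0.003, -3.043]
force: [-0.3, -0.0, -0.9]
width: 46.3
t 24.17 gp [ 431.  -195.3  192. ] F [-0.3 -0.  -0.9] M [ 0.04 -0.03  0.03] w 46.3 rot [ 3.140e+00 -3.000e-03 -3.043e+00]
```

View pics/scene16c.png

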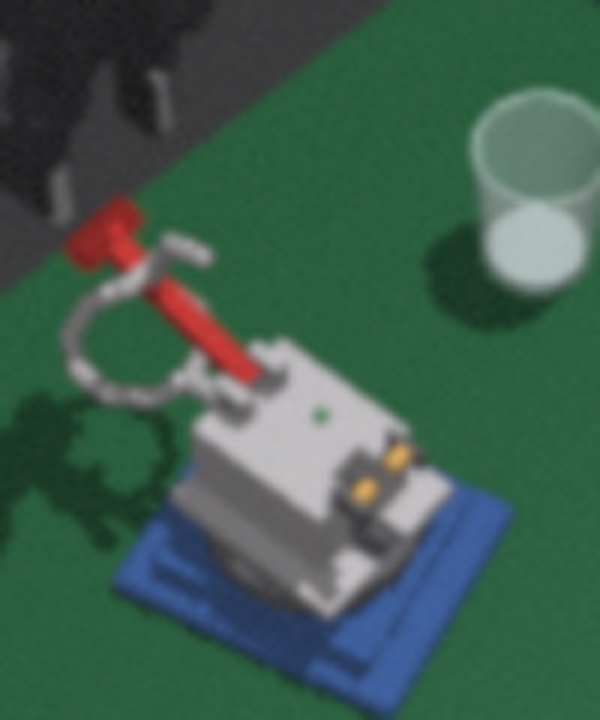

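View pics/top16c.png

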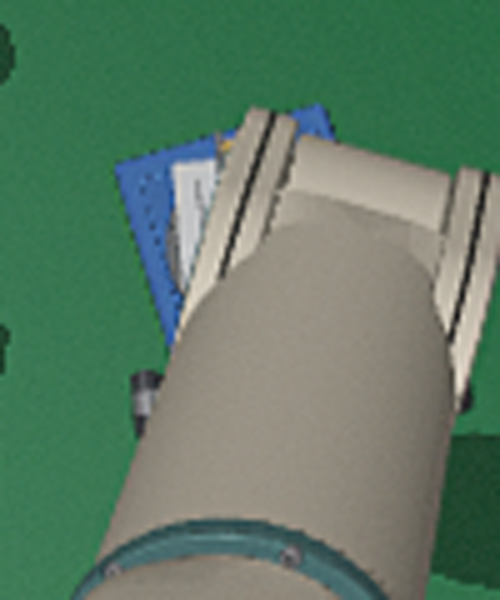

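Run:
```python
from h import *
np.set_printoptions(suppress=True,precision=2)
a=np.load("pics/scene16.npz");im=a['im'];c=cloud("scene",a['d'])
v,u=np.mgrid[252:262,306:334]
o=np.array([537.3,-184.9,43.]);yaw=.1
q=c[240:290,295:350].reshape(-1,3);l=(q-o)@np.array([[np.cos(yaw),-np.sin(yaw),0],[np.sin(yaw),np.cos(yaw),0],[0,0,1]])
k=(abs(l[:,0]+5)<20)&(abs(l[:,1])<22)&(l[:,2]>35)
print("roof",k.sum(),np.median(l[k,2]))
for lo,hi in((-25,-10),(-10,5),(5,20)):
    kk=k&(l[:,0]>lo)&(l[:,0]<hi);print(lo,np.median(l[kk,2]),l[kk,2].mean())
for lo,hi in((-22,0),(0,22)):
    kk=k&(l[:,1]>lo)&(l[:,1]<hi);print('y',lo,l[kk,2].mean())
hsv=cv2.cvtColor(im,cv2.COLOR_BGR2HSV);s=(slice(250,266),slice(312,334));m=(hsv[s][...,1]>60)&(hsv[s][...,0]>40)&(hsv[s][...,0]<90)
vv,uu=np.nonzero(m);print("pin",uu.mean()+312,vv.mean()+250,m.sum(),uu.min()+312,uu.max()+312,vv.min()+250,vv.max()+250)
for z in(48,51,54):
    X=ray("scene",uu.mean()+312,vv.mean()+250,43+z)-o;print(z,X[0]*np.cos(yaw)+X[1]*np.sin(yaw),-X[0]*np.sin(yaw)+X[1]*np.cos(yaw))
import glob
def bar(n,im):
    hsv=cv2.cvtColor(im,cv2.COLOR_BGR2HSV);m=((hsv[...,0]<8)|(hsv[...,0]>172))&(hsv[...,1]>140)&(hsv[...,2]>60)
    N,l,st_,ce=cv2.connectedComponentsWithStats(m.astype(np.uint8));return [(st_[i].tolist(),ce[i]) for i in range(1,N) if st_[i,4]>12]
print(bar("scene",im));e=np.array([np.cos(yaw),np.sin(yaw),0]);print(proj("scene",o-105.8*e+[0,0,87.3]))
```

```text
roof 288 48.68358574648653
-25 48.42960376149517 49.776453237058234
-10 48.75584006802592 48.88961437663766
5 48.87428372433692 48.19938642817159
y -22 48.934732982568036
y 0 49.17299228807635
pin 329.8809523809524 252.0952380952381 42 324 333 250 256
48 -2.846501103835782 33.49959210053129
51 -1.5866551451978212 32.03678548841152
54 -0.32680918655984836 30.573978876291864
[([281, 223, 13, 12, 100], array([287.5 , 229.23])), ([295, 237, 18, 16, 95], array([303.47, 244.76]))]
[287.36 228.3 ]
```

Run:
```python
from h import *
np.set_printoptions(suppress=True,precision=2)
a=np.load("pics/scene16.npz")['im'][253:265,316:330]
g=a[...,1].astype(int)-a[...,2];print(g)
w=np.clip(g-15,0,None);v,u=np.mgrid[253:265,316:330];pu,pv=(w*u).sum()/w.sum(),(w*v).sum()/w.sum();print(pu,pv)
o=np.array([537.3,-184.9,43.]);yaw=.1
for z in(48,51,54):
    X=ray("scene",pu,pv,43+z)-o;print(z,X[0]*np.cos(yaw)+X[1]*np.sin(yaw),-X[0]*np.sin(yaw)+X[1]*np.cos(yaw))
```

```text
[[-2 -1 -2 -3 -4 -3 -4 -3 -1  3  9 19 34 47]
 [-2 -4 -2 -4 -4 -3 -2 -3 -3 -2 -1  4 15 29]
 [-3 -3 -4 -4 -4 -3 -2 -3 -2 -3 -2 -1  2 13]
 [-4 -4 -3 -2 -2 -3 -2 -2 -3 -3 -3 -2 -1  2]
 [-3 -4 -4 -3 -3 -1  3  9  5  0 -3 -3 -2 -2]
 [-3 -2 -3 -3 -2  0 15 33 21  4 -2 -2 -3 -3]
 [-3 -2 -3 -2 -3 -1 15 34 22  4 -2 -3 -3 -3]
 [-3 -2 -2 -3 -2 -1  6 13  6 -1 -2 -4 -3 -3]
 [-3 -4 -2 -2 -2 -2 -1  1 -2 -3 -4 -4 -3 -3]
 [-3 -2 -2 -3 -3 -2 -3 -3 -3 -3 -4 -5 -3 -3]
 [-2 -2 -2 -4 -2 -2 -3 -4 -4 -3 -3 -3 -4 -5]
 [-4 -3 -3 -2 -3 -2 -3 -3 -3 -4 -3 -3 -3 -4]]
326.3613445378151 255.43697478991598
48 -3.07504556010835 20.98500459570086
51 -1.8146166854357895 19.55411717270281
54 -0.5541878107632283 18.123229749704755
```

Run:
```python
from h import *
o=np.array([537.3,-184.9,43.]);yaw=.1
for z in(48,51,54):
    X=ray("scene",323.1,258.4,43+z)-o;print(z,X[0]*np.cos(yaw)+X[1]*np.sin(yaw),-X[0]*np.sin(yaw)+X[1]*np.cos(yaw))
```

```text
48 -3.52793810076213 9.751806467631
51 -2.266354097112998 8.349569975025444
54 -1.0047700934637533 6.947333482419873
```

Run:
```python
from h import *
for t in("7","8"):
    a=np.load(f"pics/scene{t}.npz")['im'];p=proj("scene",cp(0,9.5,48));print(p)
    u,v=p.round().astype(int);b=a[v-4:v+5,u-5:u+6];print((b[...,1].astype(int)-b[...,2]))
a=np.load("pics/scene16.npz")['im'];crop(a,300,235,355,300,11,"pics/z16.png")
a=np.load("pics/scene7.npz")['im'];crop(a,385,160,450,225,11,"pics/z7.png")
```

```text
[416.23942262 181.99394599]
[[-4 -3 -4 -3 -3 -3  0  4  9 17 32]
 [-3 -3 -3 -3 -4 -4 -3 -2  0  4 13]
 [-2 -3 -4 -2 -3 -3 -3 -3 -3  0  3]
 [-2 -2 -3 -2 -3 -5 -2 -3 -3 -3 -1]
 [-3 -3 -3 -3 -2 -3 -3 -3 -3 -3 -2]
 [-3 -3 -2 -3 -3 -2 -3 -3 -3 -3 -3]
 [-3 -3 -4 -3 -3 -3 -3 -3 -2 -2 -3]
 [-3 -4 -3 -3 -3 -2 -3 -3 -3 -2 -3]
 [-3 -3 -2 -2 -4 -3 -3 -3 -3 -2 -4]]
[416.23942262 181.99394599]
[[-3 -5 -3 -4 -4 -2  1  3 10 18 32]
 [-4 -4 -3 -4 -2 -3 -3 -2  0  3 12]
 [-3 -4 -3 -3 -2 -3 -2 -3 -2 -2  3]
 [-4 -3 -3 -3 -3 -3 -2 -3 -2 -2 -3]
 [-2 -3 -3 -3 -3 -2 -3 -2 -3 -3 -1]
 [-3 -3 -4 -3 -2 -3 -3 -2 -1 -3 -2]
 [-2 -3 -3 -2 -3 -2 -2 -2 -2 -1 -1]
 [-3 -3 -3 -2 -2 -2 -2 -1 -1 -2 -3]
 [-3 -3 -3 -2 -1 -2 -1 -2 -1 -1 -2]]
```

View pics/z16.png

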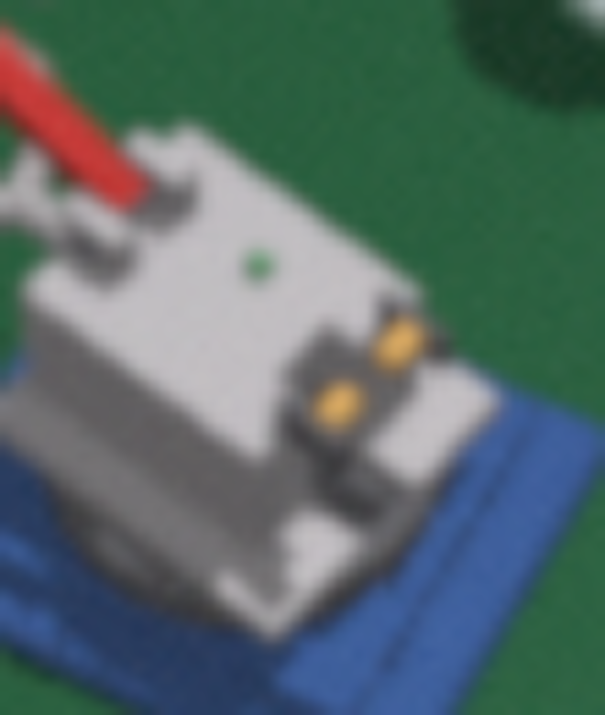

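View pics/z7.png

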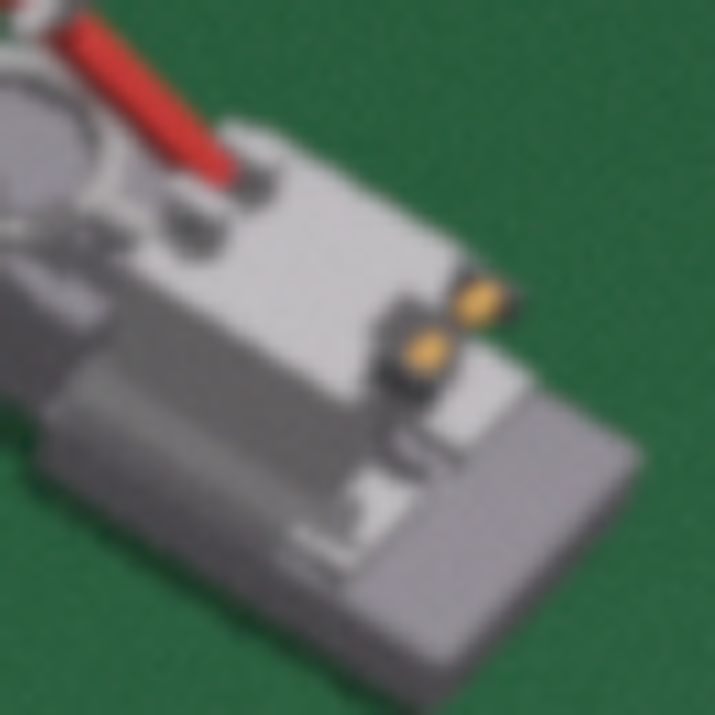

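```bash
python3 -m jog '[-1,0,20,0,46,-1,0,40,0,46,-1,0,56,0,46,-1,0,63,0,44,-1,0,63,0,40,-1,0,63,0,36,-1,0,63,0,36]';  python3 - <<'E'
from h import *
st();print(go([432,-195.5,128.5],.0996))
im,d=snap('scene','17');crop(im,250,170,350,280,6,'pics/scene17c.png')
E
```

```text
clock: 24.85
eef_pos: [434.0, -195.3, 285.9]
tool_rot: [-3.141, 0.001, -3.042]
force: [-0.0, -0.2, 0.1]
width: 36.1
t 24.85 gp [ 434.2 -195.4  130.9] F [-0.  -0.2  0.1] M [0.02 0.   0.05] w 36.1 rot [-3.141e+00  1.000e-03 -3.042e+00]
(array([2.2, 0.1, 2.3]), np.float64(-0.0))
```

View pics/scene17c.png

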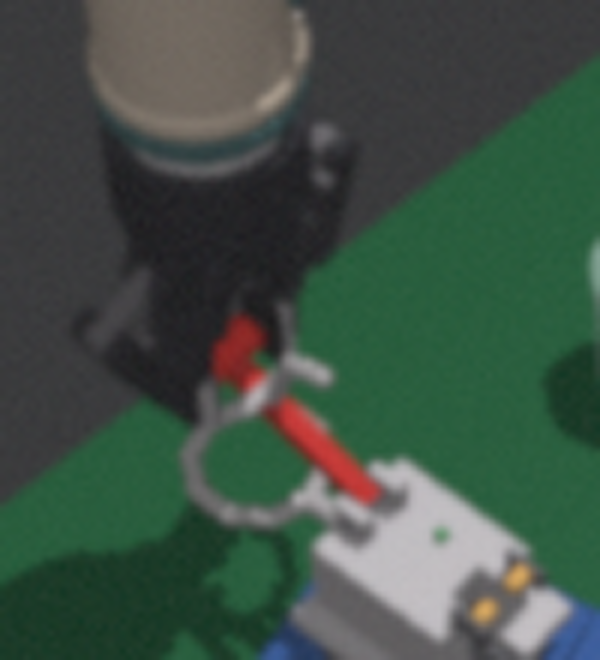

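```bash
python3 -m jog '[1.5,0,2,0,34,1.5,0,2,0,32,1.5,0,2,0,31,1.5,0,2,0,30,1.5,0,2,0,30,1.5,0,2,0,29.3,1.5,0,2,0,29.3,1.5,0,2,0,29.3]';  python3 -c "
from h import *
st()"
```

```text
clock: 25.57
eef_pos: [431.8, -195.6, 283.3]
tool_rot: [-3.141, 0.0, -3.043]
force: [-0.9, -1.3, 1.6]
width: 29.1
t 25.57 gp [ 431.8 -195.6  128.3] F [-0.9 -1.3  1.6] M [-0.2   0.07 -0.02] w 29.1 rot [-3.141  0.    -3.043]
```

```bash
python3 -m jog '[-1.7,0,-3.7,0,29.2,-3.5,0,-7.4,0,29.2,-5.5,0,-11,0,29.2,-7.7,0,-14.4,0,29.2,-10.1,0,-17.8,0,29.2,-12.6,0,-21,0,29.2,-12.6,0,-21,0,29.2]';  python3 - <<'E'
from h import *
st()
im,d=snap('scene','18');crop(im,250,170,350,280,6,'pics/scene18c.png')
E
```

```text
clock: 26.15
eef_pos: [444.5, -194.1, 304.8]
tool_rot: [-3.142, -0.0, -3.042]
force: [-2.7, -0.5, -0.8]
width: 29.9
t 26.15 gp [ 444.4 -194.2  149.8] F [-2.7 -0.5 -0.8] M [-0.19  0.55 -0.05] w 29.9 rot [-3.142 -0.    -3.042]
```

View pics/scene18c.png

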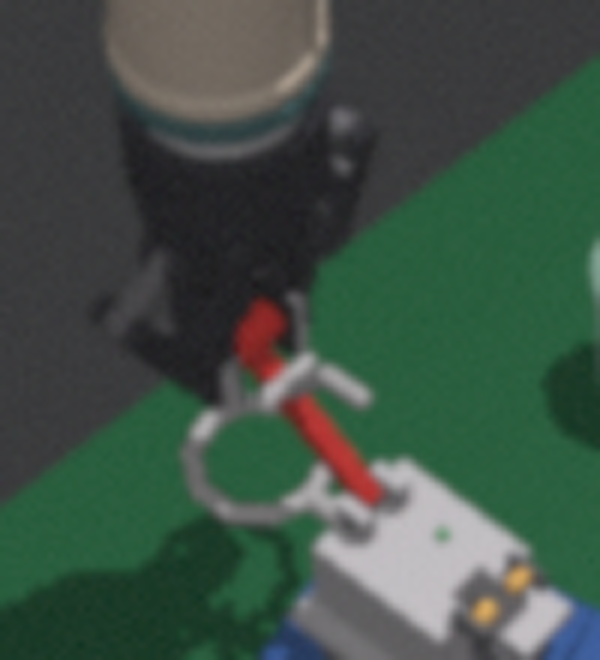

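```bash
python3 -m jog '[-2.7,0,-3.1,0,29.2,-5.6,0,-6,0,29.2,-8.6,0,-8.8,0,29.2,-11.7,0,-11.5,0,29.2,-15,0,-14,0,29.2,-18.3,0,-16.3,0,29.2,-21.8,0,-18.5,0,29.2,-25.4,0,-20.5,0,29.2,-29.1,0,-22.3,0,29.2,-32.8,0,-23.9,0,29.2,-36.7,0,-25.3,0,29.2,-40.6,0,-26.5,0,29.2,-44.6,0,-27.6,0,29.2,-48.6,0,-28.4,0,29.2,-52.6,0,-29,0,29.2,-56.7,0,-29.4,0,29.2,-60.8,0,-29.7,0,29.2,-64.9,0,-29.7,0,29.2,-64.9,0,-29.7,0,29.2]';  python3 - <<'E'
from h import *
st()
im,d=snap('scene','19');crop(im,250,170,350,280,6,'pics/scene19c.png')
E
```

```text
clock: 27.78
eef_pos: [510.3, -187.6, 334.1]
tool_rot: [-3.141, 0.003, -3.042]
force: [-2.0, -1.3, 0.2]
width: 29.4
t 27.78 gp [ 510.7 -187.6  179.1] F [-2.  -1.3  0.2] M [-0.25  0.56 -0.03] w 29.4 rot [-3.141e+00  3.000e-03 -3.042e+00]
```

View pics/scene19c.png

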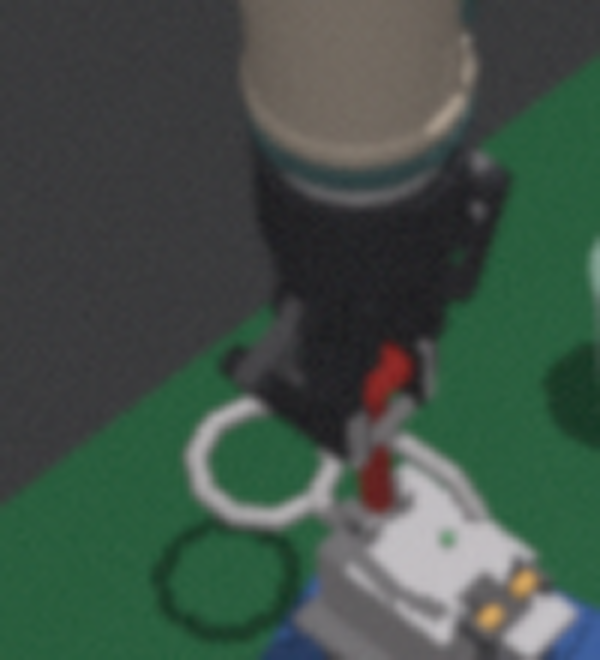

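```bash
python3 -m jog '[-4,0,0.2,0,29.2,-8.2,0,0.6,0,29.2,-12.2,0,1.2,0,29.2,-16.2,0,2,0,29.2,-20.2,0,3,0,29.2,-24.1,0,4.2,0,29.2,-28,0,5.6,0,29.2,-31.8,0,7.1,0,29.2,-35.5,0,8.9,0,29.2,-39.1,0,10.9,0,29.2,-42.6,0,13,0,29.2,-46,0,15.3,0,29.2,-49.2,0,17.8,0,29.2,-52.4,0,20.4,0,29.2,-55.4,0,23.2,0,29.2,-58.3,0,26.1,0,29.2,-61,0,29.2,0,29.2,-63.6,0,32.4,0,29.2,-63.6,0,32.4,0,29.2]';  python3 - <<'E'
from h import *
st()
im,d=snap('scene','20');crop(im,260,190,360,300,6,'pics/scene20c.png')
E
```

```text
clock: 29.42
eef_pos: [573.4, -181.3, 301.2]
tool_rot: [-3.141, 0.002, -3.042]
force: [2.0, -1.7, 4.6]
width: 29.4
t 29.42 gp [ 573.8 -181.3  146.2] F [ 2.  -1.7  4.6] M [-0.42 -0.43  0.04] w 29.4 rot [-3.141e+00  2.000e-03 -3.042e+00]
```

View pics/scene20c.png

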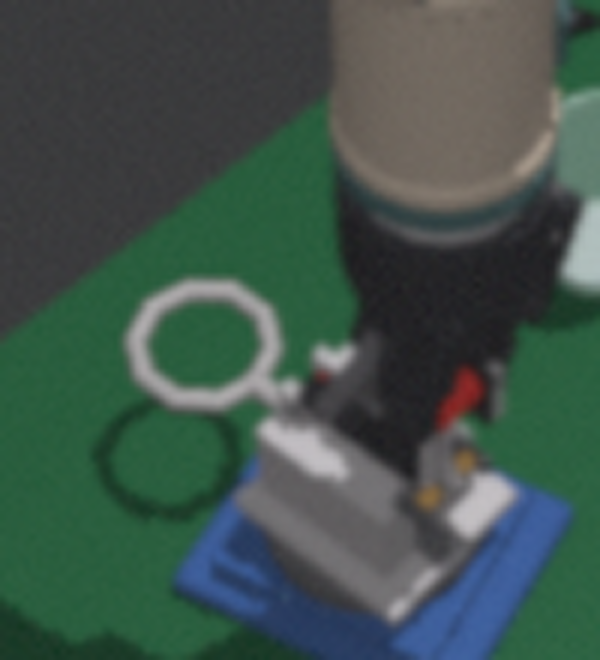

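```bash
python3 -m jog '[0,0,0,0,40,0,0,0,0,48,0,0,-15,0,48,0,0,-35,0,46,0,0,-48,0,20,0,0,-48,0,0,0,0,-48,0,0,0,0,-48,0,0]';  python3 - <<'E'
from h import *
np.set_printoptions(suppress=True,precision=2)
st()
im,d=snap('scene','21');crop(im,260,190,360,300,6,'pics/scene21c.png')
hsv=cv2.cvtColor(im,cv2.COLOR_BGR2HSV);m=((hsv[...,0]<8)|(hsv[...,0]>172))&(hsv[...,1]>130)&(hsv[...,2]>50)
N,l,s,ce=cv2.connectedComponentsWithStats(m.astype(np.uint8));print([(s[i].tolist(),ce[i]) for i in range(1,N) if s[i,4]>12])
yaw=.1;o=np.array([537.3,-184.9,43.]);e=np.array([np.cos(yaw),np.sin(yaw),0])
for a in(.4,.5,.6,.7,.8):print(a,proj("scene",o-30*e+82*np.cos(a)*e+[0,0,56+82*np.sin(a)]))
E
```

```text
clock: 30.13
eef_pos: [571.4, -181.2, 348.4]
tool_rot: [3.141, -0.002, -3.042]
force: [-0.4, 0.3, -0.5]
width: 0.3
t 30.13 gp [ 571.  -181.1  193.4] F [-0.4  0.3 -0.5] M [-0.06  0.    0.03] w 0.3 rot [ 3.14 -0.   -3.04]
[([312, 252, 28, 12, 138], array([327.36, 256.26]))]
0.4 [336.48 263.71]
0.5 [335.29 261.11]
0.6 [333.85 258.41]
0.7 [332.17 255.64]
0.8 [330.27 252.83]
```

View pics/scene21c.png

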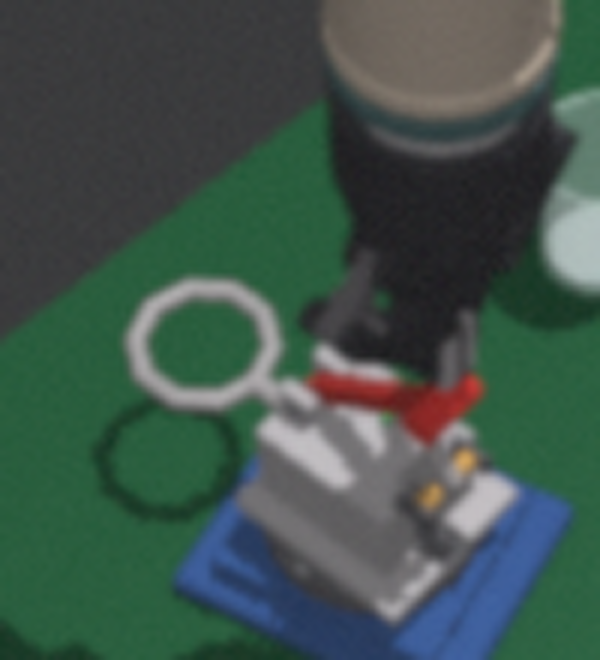

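```bash
python3 -m jog '[-3,0,10,0,0,-3.8,0,19,0,0,-4.5,0,22.1,0,0,-6.5,0,25.5,0,0,-8.1,0,29.1,0,0,-10,0,32.8,0,0,-11.6,0,36.5,0,0,-13,0,40.3,0,0,-14.4,0,44.2,0,0,-14.4,0,44.2,0,0]';  python3 - <<'E'
from h import *
st()
im,d=snap('scene','22');crop(im,260,190,360,300,6,'pics/scene22c.png')
E
```

```text
clock: 31.02
eef_pos: [586.5, -180.0, 304.4]
tool_rot: [3.141, -0.001, -3.042]
force: [-0.9, -0.2, -0.0]
width: 0.1
t 31.02 gp [ 586.3 -180.   149.4] F [-0.9 -0.2 -0. ] M [-0.02 -0.   -0.02] w 0.1 rot [ 3.141e+00 -1.000e-03 -3.042e+00]
```

View pics/scene22c.png

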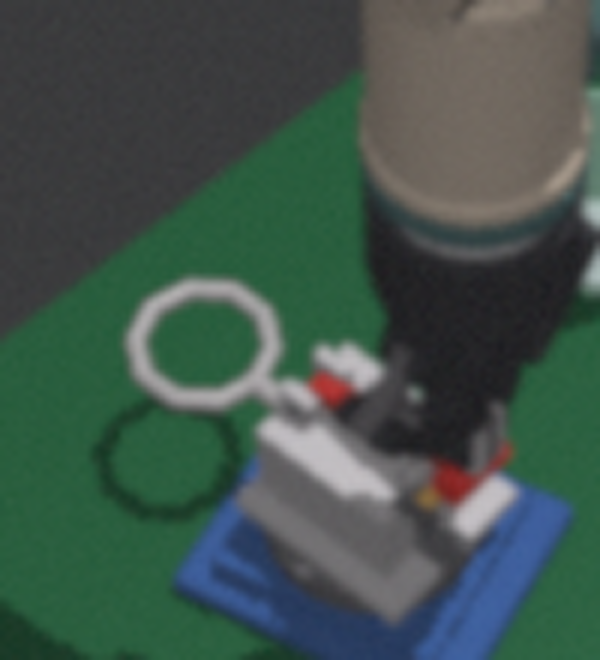

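```bash
python3 -m jog '[-0.5,0,2,0,0,-1,0,4,0,0,-1.5,0,6,0,0,-2.1,0,8,0,0,-2.1,0,8,0,0]'; python3 -m jog '[-0.3,0,1.5,0,0,-0.5,0,3,0,0,-0.5,0,3,0,0]';python3 -m jog '[-0.2,0,1.5,0,0,-0.4,0,3,0,0,-0.4,0,3,0,0]'; python3 -c "
from h import *
st()"
```

```text
clock: 31.48
eef_pos: [588.6, -179.9, 296.9]
tool_rot: [3.142, -0.0, -3.042]
force: [0.5, -0.6, 0.4]
width: -0.2
clock: 31.73
eef_pos: [589.2, -179.8, 294.3]
tool_rot: [-3.142, 0.0, -3.042]
force: [-1.2, 0.3, 2.2]
width: -0.5
clock: 31.98
eef_pos: [589.8, -179.7, 291.4]
tool_rot: [-3.141, 0.001, -3.042]
force: [0.8, -0.0, 3.3]
width: 0.2
t 31.98 gp [ 589.9 -179.7  136.4] F [ 0.8 -0.   3.3] M [ 0.02 -0.1   0.02] w 0.2 rot [-3.141e+00  1.000e-03 -3.042e+00]
```

```bash
python3 -m jog '[0,0,1.5,0,0,0,0,3,0,0,0,0,3,0,0]';python3 -m jog '[0,0,1.5,0,0,0,0,3,0,0,0,0,3,0,0]'; python3 -c "
from h import *
st()"
```

```text
clock: 32.23
eef_pos: [590.0, -179.6, 288.2]
tool_rot: [-3.141, 0.001, -3.042]
force: [2.1, -0.3, 2.7]
width: -0.4
clock: 32.48
eef_pos: [590.2, -179.7, 285.9]
tool_rot: [-3.141, 0.002, -3.042]
force: [1.7, 1.5, 7.6]
width: -0.1
t 32.48 gp [ 590.6 -179.7  130.9] F [1.7 1.5 7.6] M [ 0.13 -0.35 -0.02] w -0.1 rot [-3.141e+00  2.000e-03 -3.042e+00]
```

```bash
python3 -m jog '[0,0,1,0,0,0,0,1.5,0,0,0,0,1.5,0,0]';python3 -m jog '[0,0,1,0,0,0,0,1.5,0,0,0,0,1.5,0,0]'; python3 -c "
from h import *
st()"
```

```text
clock: 32.73
eef_pos: [590.3, -179.6, 285.0]
tool_rot: [-3.141, 0.003, -3.042]
force: [0.9, 1.0, 10.9]
width: -0.1
clock: 32.98
eef_pos: [590.4, -179.6, 283.9]
tool_rot: [-3.141, 0.003, -3.042]
force: [0.2, -0.1, 11.8]
width: -0.0
t 32.98 gp [ 590.9 -179.7  128.9] F [ 0.2 -0.1 11.8] M [ 0.25 -0.1   0.04] w -0.0 rot [-3.141e+00  3.000e-03 -3.042e+00]
```

```bash
python3 -m jog '[0,0,1,0,0,0,0,1.5,0,0,0,0,1.5,0,0]';python3 -m jog '[0,0,1,0,0,0,0,1,0,0]';python3 -m jog '[0,0,1,0,0,0,0,1,0,0]'; python3 -c "
from h import *
st()"
```

```text
clock: 33.23
eef_pos: [590.6, -179.6, 282.7]
tool_rot: [-3.141, 0.004, -3.042]
force: [0.4, 2.0, 14.5]
width: 0.3
clock: 33.4
eef_pos: [590.6, -179.6, 281.8]
tool_rot: [-3.141, 0.004, -3.042]
force: [0.3, 1.5, 14.7]
width: 0.1
clock: 33.57
eef_pos: [590.7, -179.6, 280.8]
tool_rot: [-3.141, 0.004, -3.042]
force: [1.0, 1.1, 13.3]
width: 0.2
t 33.57 gp [ 591.4 -179.6  125.8] F [ 1.   1.1 13.3] M [ 0.31 -0.12  0.02] w 0.2 rot [-3.141  0.004 -3.042]
```

```bash
python3 -m jog '[0,0,1,0,0,0,0,1,0,0]';python3 -m jog '[0,0,1,0,0,0,0,1,0,0]';python3 -m jog '[0,0,0.7,0,0,0,0,0.7,0,0]'; python3 -c "
from h import *
st()
im,d=snap('scene','23');crop(im,260,190,360,300,6,'pics/scene23c.png')"
```

```text
clock: 33.73
eef_pos: [590.8, -179.6, 279.9]
tool_rot: [-3.141, 0.004, -3.042]
force: [0.3, -0.2, 15.0]
width: -0.0
clock: 33.9
eef_pos: [590.8, -179.5, 278.9]
tool_rot: [-3.141, 0.005, -3.042]
force: [0.8, 0.4, 13.8]
width: 0.2
clock: 34.07
eef_pos: [590.9, -179.5, 278.3]
tool_rot: [-3.141, 0.005, -3.042]
force: [-0.5, 0.9, 16.0]
width: -0.2
t 34.07 gp [ 591.6 -179.6  123.3] F [-0.5  0.9 16. ] M [ 0.29 -0.16  0.02] w -0.2 rot [-3.141  0.005 -3.042]
```

View pics/scene23c.png

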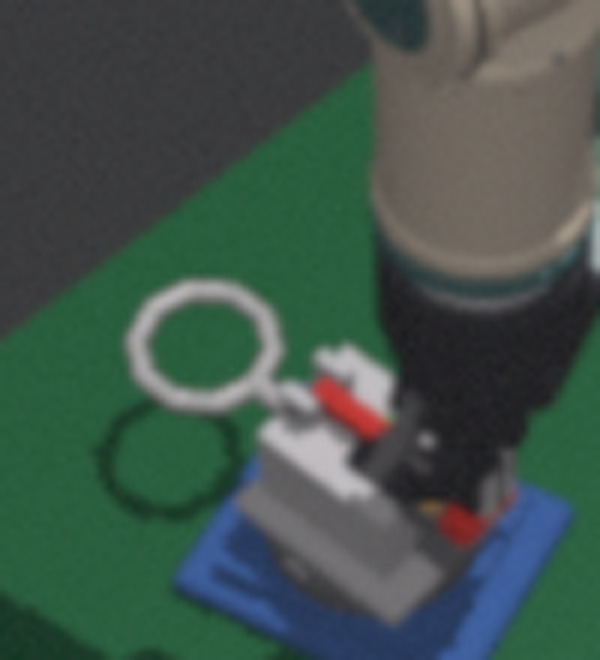

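```bash
python3 -m jog '[0,0,0.7,0,0,0,0,0.7,0,0]';python3 -m jog '[0,0,0.7,0,0,0,0,0.7,0,0]'; python3 -c "
from h import *
st()"
```

```text
clock: 34.28
eef_pos: [590.9, -179.5, 278.0]
tool_rot: [-3.14, 0.005, -3.042]
force: [-0.1, 2.6, 17.7]
width: 0.2
clock: 34.45
eef_pos: [591.1, -179.5, 277.6]
tool_rot: [-3.14, 0.005, -3.042]
force: [-0.6, 1.2, 20.0]
width: -0.2
t 34.45 gp [ 591.9 -179.6  122.6] F [-0.6  1.2 20. ] M [0.37 0.13 0.  ] w -0.2 rot [-3.14   0.005 -3.042]
```

The force now rises steeply at the expected shut height, allowing for the plate's sinking. I retreat and look.

```bash
python3 -m jog '[0,0,-3,0,0,0,0,-10,0,0,0,0,-30,0,0,0,0,-60,0,0,0,0,-90,0,0,0,0,-120,0,0,0,20,-150,0,0,0,50,-170,0,0,0,90,-180,0,0,0,130,-180,0,0,0,170,-180,0,0,0,200,-180,0,0,0,200,-180,0,0,0,200,-180,0,0]'
python3 - <<'E'
from h import *
np.set_printoptions(suppress=True,precision=2)
st()
im,d=snap('scene','24');crop(im,270,210,370,310,6,'pics/scene24c.png')
im2,d2=snap('top','24');crop(im2,280,170,380,290,5,'pics/top24c.png')
yaw=.1;o=np.array([537.3,-184.9,43.]);e=np.array([np.cos(yaw),np.sin(yaw),0])
for n in("scene","top"):
  for a in(0,.05,.1,.17):print(n,a,proj(n,o-30*e+82*np.cos(a)*e+[0,0,56+82*np.sin(a)]))
  c=cloud(n,d if n=="scene" else d2);I=im if n=="scene" else im2
  hsv=cv2.cvtColor(I,cv2.COLOR_BGR2HSV);m=((hsv[...,0]<8)|(hsv[...,0]>172))&(hsv[...,1]>130)&(hsv[...,2]>50)
  N,l,s,ce=cv2.connectedComponentsWithStats(m.astype(np.uint8));print([(s[i].tolist(),ce[i],np.median(c[l==i],0)) for i in range(1,N) if s[i,4]>12])
E
```

```text
clock: 35.62
eef_pos: [568.9, 21.4, 454.0]
tool_rot: [3.141, -0.003, -3.038]
force: [0.4, -0.7, 0.5]
width: -0.1
t 35.62 gp [568.4  21.4 299. ] F [ 0.4 -0.7  0.5] M [-0.05 -0.03  0.01] w -0.1 rot [ 3.14 -0.   -3.04]
scene 0 [338.54 272.56]
scene 0.05 [338.52 271.62]
scene 0.1 [338.44 270.62]
scene 0.17 [338.2  269.15]
[([313, 253, 34, 27, 213], array([331.63, 267.6 ]), array([ 577.54, -185.85,  104.31]))]
top 0 [330.17 191.62]
top 0.05 [330.24 191.25]
top 0.1 [330.31 190.96]
top 0.17 [330.42 190.7 ]
[([324, 188, 13, 38, 208], array([331.  , 202.12]), array([ 570.38, -182.35,  104.5 ]))]
```

View pics/scene24c.png

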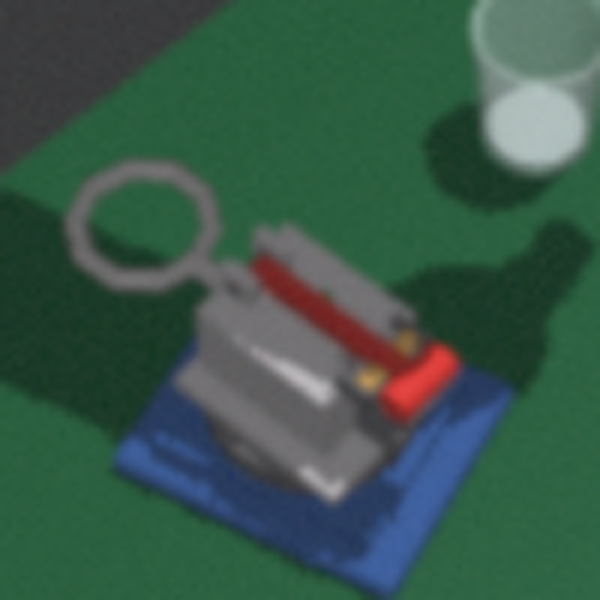

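View pics/top24c.png

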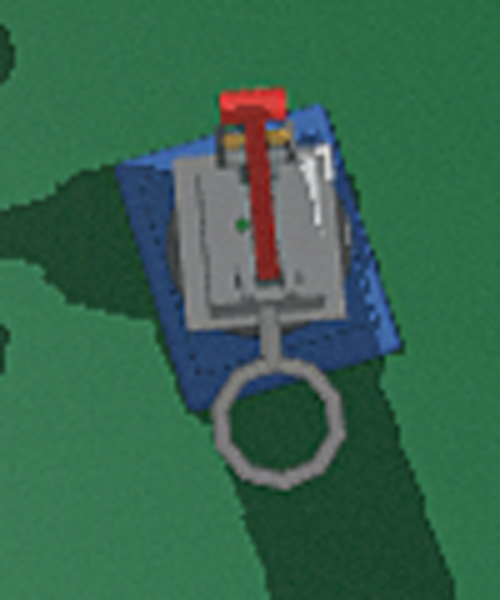

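Run:
```python
from h import *
np.set_printoptions(suppress=True,precision=2)
print(tri((330.4,190.4),(339.9,273.2)))
yaw=.1;o=np.array([537.3,-184.9,43.]);M=np.array([[np.cos(yaw),-np.sin(yaw),0],[np.sin(yaw),np.cos(yaw),0],[0,0,1]])
for n in("scene","top"):
  a=np.load(f"pics/{n}24.npz");c=cloud(n,a['d']);I=a['im']
  hsv=cv2.cvtColor(I,cv2.COLOR_BGR2HSV);m=((hsv[...,0]<8)|(hsv[...,0]>172))&(hsv[...,1]>130)&(hsv[...,2]>50)
  q=(c[m]-o)@M;q=q[(abs(q[:,0])<80)&(abs(q[:,1])<40)]
  for lo,hi in((-25,-5),(-5,15),(15,38),(44,62)):
    k=(q[:,0]>lo)&(q[:,0]<hi);print(n,'handle x',lo,hi,k.sum(),np.median(q[k,2]) if k.any() else 0)
  q=(c.reshape(-1,3)-o)@M
  for lo,hi in((-36,-15),(-15,5),(5,25)):
   for y0,y1 in((-25,-8),(11,25)):
    k=(q[:,0]>lo)&(q[:,0]<hi)&(q[:,1]>y0)&(q[:,1]<y1)&(q[:,2]>30)&(q[:,2]<60);print(n,'roof',lo,y0,k.sum(),q[k,2].mean())
# ring heights
  rr=np.hypot(q[:,0]+92,q[:,1]);k=(abs(rr-28)<4)&(q[:,2]>10)&(q[:,2]<45);print('ring z',q[k,2].mean(),k.sum())
# bystanders
im=np.load("pics/top24.npz")['im'];im0=np.load("pics/top0.npz")['im']
cv2.imwrite("pics/by.png",np.vstack([im0[100:270,90:420],im[100:270,90:420]]))
```

```text
(array([ 592.28, -179.56,   99.59]), [np.float64(0.7675480883005794), np.float64(0.7675480883003745)])
scene handle x -25 -5 28 61.30741046891956
scene handle x -5 15 30 61.5740840205234
scene handle x 15 38 39 60.56242664526667
scene handle x 44 62 95 61.97576871240449
scene roof -36 -25 55 49.48599726280753
scene roof -36 11 28 49.822353410360634
scene roof -15 -25 55 48.14550827323173
scene roof -15 11 39 48.21956272251223
scene roof 5 -25 50 47.914751324367245
scene roof 5 11 44 48.27767096847099
ring z 28.131047306342015 132
top handle x -25 -5 34 61.19188925763865
top handle x -5 15 34 60.79328597880317
top handle x 15 38 37 60.68634708033892
top handle x 44 62 84 62.90482605850616
top roof -36 -25 48 48.44604293055274
top roof -36 11 50 48.56921565130921
top roof -15 -25 62 47.73442409622112
top roof -15 11 51 47.77541647678806
top roof 5 -25 64 47.413528203573925
top roof 5 11 51 47.52028617426767
ring z 28.206349840572145 220
```

View pics/by.png

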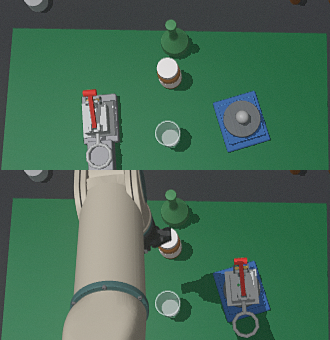

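```bash
python3 -m jog '[0,0,0,0,0,0,0,0,0,0]'; python3 -c "
from cell import *
print(finish_job())"
```

```text
clock: 35.88
eef_pos: [569.7, 17.5, 454.3]
tool_rot: [-3.141, -0.001, -3.045]
force: [-0.0, -0.3, -0.1]
width: -0.0
the job is handed in; nothing more can be done
None
```

The job is done and handed in at about 36 s. With the holder still parked, I led the handle back to its stop at 2.75 rad. I then moved the holder to the left-most mount, pressed it home onto the collar and snapped the handle shut. The hand-in gave no verdict.

**Last checks:**
- **Seat:** the stop came at a collar height of about 43.5 mm. The force on the mount, holder weight included, reached about 22 N while seating and about 26 N while shutting the handle. The holder's roof stood at about 48 mm above the collar and level within about 1–2 mm.
- **Handle:** it lay level, so shut. The bar centre was at about z = 99.6 mm, against about 99 mm expected.
- **Surroundings:** the beaker, flask and jar looked unmoved in the before-and-after top pictures. The arm was clear of everything.

**Checks that were weak or disagreed:**
- The green pin showed once seated and did not show while parked. Its height could not be measured: the ray to the pin fitted a flush pin about as well as a raised one. I therefore relied on the felt stop, the roof height and the handle shutting.
- The plunger force felt weaker than described: only about 6 N near the start of the push, then almost nothing while holding still.
- Shutting the handle took about 14–16 N at the tip before its stop, more than the 4 to 12 N described.
- The parked holder slid about 9 mm in its play while I raised the handle, so I re-measured it before grasping.

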